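Set up a timed spin in the mini centrifuge

TASK

Start a timed spin, by pushing and pressing only: clear the bench timer with its red key, push the mini centrifuge's open dome fully shut, switch the centrifuge on at the rocker low on its side (press its red face in until it has swung right over), and only then start the timer with its green key. Do not pick up, tip or shove the timer or the centrifuge, do not press the red key again once the centrifuge is on, and leave the other things on the bench where they lie.

Things in the scene. Friction and masses are not known exactly. Their poses are not given: they have to be found in the camera images.
- centrifuge: Mini centrifuge: loose round black base 152 mm across and 52 mm high on four feet, 1.6 kg, with a clear dome lid (116 mm high in all when shut). Origin at the centre of its underside, z up. The dome's hinge is on its +x side, the dome's tab on its -x side, the rocker on its -y side. It stands with the -y side roughly towards the robot. May stand left or right of the timer
- rocker_face (a point): Centre of the red outer face of the power rocker, 18 mm wide (along the centrifuge's x) and 10 mm high, on the -y side of the base, 20 mm off centre towards -x, 19 to 22 mm over the bench; moves with the rocker. It faces -y, a little upward. Press a wide fingertip straight towards the base's axis (15 degrees round from +y): seen so it stands 2 to 5 mm proud; along +y the round base gets in the way
- centrifuge_power_switch (a joint): Power rocker, rad: about -0.14 off, 0 its middle, +0.14 fully on. The pivot lies above and behind the face, so pressing the face inward swings the lower edge in: 3 N and 2 mm of travel at the middle of the face, 2 N and 3.5 mm at its lower edge. No spring: it stays where it is left
- centrifuge_lid (a joint): Dome lid, rad: 0 shut, grows as it opens (starts between 0.75 and 1.0, held there by a stiff hinge; about 1 N closes it, and it may sink by itself below about 0.5)
- dome_tab (a point): Middle of the upper side of the small tab (12 x 26 mm) on the dome's rim opposite the hinge; moves with the dome. Shut, it is 62 mm over the bench and the top of the dome 114 mm, above the base's centre. To the touch the dome is a solid half ball, 120 mm across at the rim, 60 mm high
- dome_hinge (a point): Middle of the dome's hinge axis, which lies along the centrifuge's y, on its +x side, 66 mm from its centre and 52 mm over the bench. The tab stands 131 mm from it
- timer: Bench timer lying on its back: loose white square case 66 x 66 mm, top 16 mm over the bench, 70 g. Origin at the centre of its underside, z up; both keys lie in the half towards its -x, which roughly faces the robot; the display in the other half
- red_key (a point): Centre of the top of the timer's red key (clear), 12 mm along the timer's x by 24 mm along its y, 18.5 mm over the bench; 18 mm from the timer's centre towards -x and 17 mm towards -y (the robot's right)
- timer_key_2 (a joint): Red key, m: 0 up, 0.0012 fully down. Springs back; about 1 N starts it and 6 N takes it all the way down; it counts as pressed from 0.0007 (4 N)
- green_key (a point): Centre of the top of the timer's green key (start), the same size and height, 18 mm from the timer's centre towards -x and 17 mm towards +y (the robot's left)
- timer_key_1 (a joint): Green key, m: as the red key
- paper_cup: Bystander: brown paper cup, 70 mm across and 98 mm high, loose, origin under its centre
- tape: Bystander: roll of cream tape lying flat, 64 mm across, 18 mm high, loose, origin under its centre
- red_marker: Bystander: white marker with a red cap lying on the bench, 140 mm long along its y, 18 mm high, loose, origin under its centre

How it is judged:
By the outcome, as a careful person would: the job done as asked, in the order asked, and still so for the second after the job is handed in, with the robot touching nothing.
It also fails if it takes over 64 s, if anything falls off the work surface, if the arm or the gripper's body presses on something with over 40 N, if the wrist force passes 120 N, or if a joint passes its speed limit or range.

ROBOT

A 6-joint arm with a two-finger parallel gripper is mounted at the origin on a cart in front of the work surface, level with it; the furniture and walls round the work are solid. World frame = base frame: x ahead of the robot, y to its left, z up, the work surface at z = 0. Lengths are in m, angles in degrees, forces in N, time in s.
With the tool pointing down it reaches from about 0.375 to 0.9 m from the base axis. Payload 3.1 kg.
Tool frame: the origin (TCP) lies on the centre line of the jaws, within the pads' length; the fingertips stand 19 mm ahead of it and the grasp point (between the pads) is the TCP; z points along the fingers, y is the direction in which the jaws open and shut (so a half turn about z gives the same grasp; the last joint's range is limited). The gripper opens to 87 mm and grips with 3 to 60 N. Pads are 19 mm wide; open, the fingers measure 117 mm over their backs; the gripper's body (75 mm by 190 mm) begins 51 mm behind the grasp point.
Start: joints at [-86.946, 30.224, 82.088, -0, 67.689, -10.227], TCP at [0.144, -0.608, 0.242] pointing down, gripper open.
Joint ranges: [-176.69, 176.69], [-43.24, 126.21], [12.49, 139.97], [-82, 262], [0, 151.66], [-163.58, 163.58]. Speed limits (degrees/s): [159.86, 159.86, 180, 180, 180, 180].

INTERFACE

Orientations are given as a 3x3 rotation matrix whose columns are the frame's x, y, z axes.
In Python, from rig import bot gives the robot as it stands.
- The arm moves only by the tool carry_out, never from a script. Its argument "targets" is a list of rows, each a list of 6 numbers: the shift along the tool's x, y, z each as a share of 200 mm, from -1 to 1, then the turn, a rotation vector about the tool's x, y, z each as a share of pi/2 rad, from -1 to 1. In form: [[dx, dy, dz, ax, ay, az], ...]. A call has 1 to 20 rows; each row is the pose to reach, as a shift and turn from the pose measured when the call began, along the tool's axes at that moment; what a row does not reach only later rows make up. A row lasts 1/8 s, in which the tool goes at most 62.5 mm and 10.7 degrees, less where a joint would pass 70% of its speed; a pose out of reach is approached as far as the arm can. A call with a number of a shift or a turn outside -1 to 1 is refused whole. A call with a gripper value outside its range is refused whole. "jaw" is the gripper's target within -1 to 1 (fully open at 1, half-way at 0, shut at -1), set as the call begins (left out, the last holds). The fingers move at their own pace and stop on an object; the grip force is fixed at half the most. Time passes only in rows, so rows that repeat a pose let the fingers close. It gives the time, the measured TCP pose, the force and the opening at its end, in the units of the state.
- bot.read_state(): the state, without advancing time (a new reading comes with each control period).
- bot.capture(name): name is "side" or "top" or "wrist"; returns the picture (400x640x3 uint8, blue, green, red); there is no depth.
- bot.camera_info(name): a dict with "camera_matrix" (3x3 intrinsics, pixels), "view" (4x4, takes a point from world to camera coordinates); the wrist camera has in their place "mount" (4x4, takes a point from camera to tool coordinates, whose origin is the TCP and whose axes are the flange's). Camera axes: x right, y down, z forward; pixel columns grow to the right and rows downward; lengths in m; the calibration is good to about 2 mm. A picture is of the moment at which its call begins: read the wrist's pose just before it. camera_info takes no time and is no camera call.
- bot.hand_in(): hands the job in, once; it reports no verdict.
The state is a dict: "time_s": time; "joint_positions": joint angles; "qvel": joint speeds; "tau": joint torques, N m; "position": TCP position; "tcp_rot": TCP orientation; "force": force on the tool from outside, world axes, zero at the start; "moment": the same for the moment, N m; "opening": opening from 0.0 (shut) to 1.0 (fully open).
Only numpy, scipy, OpenCV 4.12 (cv2) and the standard library are available. Lean on these libraries where they do the work, as an engineer would, in place of code of your own. Each camera call takes 0.05 s, during which the arm holds its last target.

## Working session

There is one attempt and no reset: what is moved stays moved. The work goes in short steps, Python scripts to look and compute and a tool call to move; the robot and the scene stay as the last step left them, time stands still between calls to the robot, and variables do not carry over. Pictures are saved under pics/ and viewed, and the job is handed in when it is done.

Besides the shell and the picture viewer there is one more tool, called after ">>>" by a JSON object that holds its "api" and its "payload", one argument or row to a line. carry_out: Moves the arm, as the interface text tells. Shift numbers are shares of 200 mm and turn numbers shares of pi/2 rad, none past 1 either way. Its arguments: {"type":"object","properties":{"targets":{"type":"array"},"jaw":{"type":"number"}},"required":["targets"]}

```bash
ls; mkdir -p pics; python3 - <<'E'
from rig import bot
import cv2,json
s=bot.read_state();print(s)
for n in("side","top"):
    i=bot.capture(n);cv2.imwrite(f"pics/{n}0.png",i);print(n,bot.camera_info(n))
print(bot.camera_info("wrist"))
E
```

```text
pics
{'time_s': 0.0, 'joint_positions': array([-8.69469643e+01,  3.02794599e+01,  8.21558909e+01, -2.02983250e-04,
        6.76915581e+01, -1.02268445e+01]), 'qvel': array([-0.00551268, -0.00110927,  0.01242142,  0.0621011 , -0.00502217,
        0.04924731]), 'tau': array([-6.10502630e-04, -4.40042102e+01, -1.76591331e+01,  6.32921909e-02,
        5.82708092e-02, -1.50316760e-04]), 'position': array([ 0.14356215, -0.60756921,  0.24056907]), 'tcp_rot': array([[ 9.73259310e-01,  2.29709164e-01, -1.21243145e-04],
       [ 2.29708865e-01, -9.73256876e-01,  2.21165609e-03],
       [ 3.90036948e-04, -2.18036551e-03, -9.99997547e-01]]), 'force': array([-0.10271213,  0.27146344, -0.2635595 ]), 'moment': array([-0.06883304, -0.01061061, -0.01455847]), 'opening': 0.997039961354407}
side {'camera_matrix': array([[388.88559374,   0.        , 324.15695581],
       [  0.        , 388.88559374, 200.4065425 ],
       [  0.        ,   0.        ,   1.        ]]), 'view': array([[-0.94227143, -0.33483929,  0.00268356,  0.4384979 ],
       [-0.25780758,  0.72033567, -0.64393461,  0.28251982],
       [ 
[... 369 characters left out ...]
-0.99718178, -0.02808215, -0.06956928,  0.52285362],
       [ 0.07000842, -0.01496859, -0.99743409,  1.30296491],
       [ 0.        ,  0.        ,  0.        ,  1.        ]])}
{'camera_matrix': array([[290.47191596,   0.        , 315.40883272],
       [  0.        , 290.47191596, 198.26212001],
       [  0.        ,   0.        ,   1.        ]]), 'mount': array([[-8.96646026e-04, -9.56975449e-01, -2.90167514e-01,
         7.94680124e-02],
       [ 9.99998474e-01, -1.29317765e-03,  1.17482002e-03,
        -2.64126521e-04],
       [-1.49951206e-03, -2.90166018e-01,  9.56975148e-01,
        -1.42790875e-01],
       [ 0.00000000e+00,  0.00000000e+00,  0.00000000e+00,
         1.00000000e+00]])}
```

View pics/side0.png

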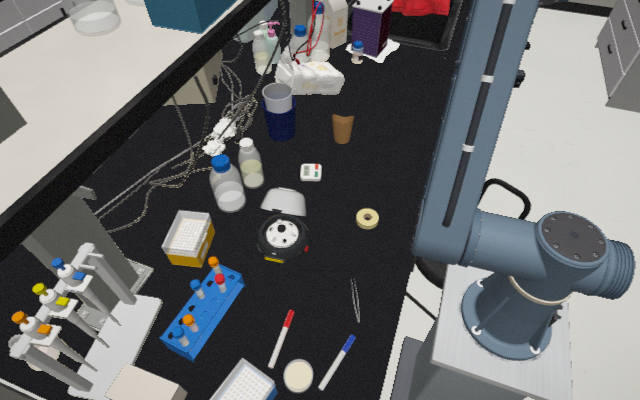

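View pics/top0.png

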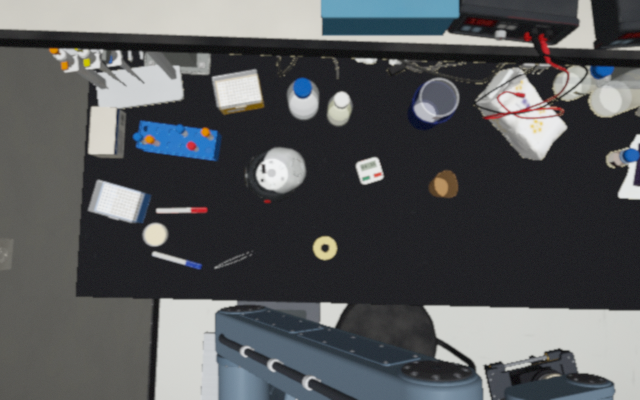

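The side view shows the open-domed centrifuge near (283,235), the timer near (311,172), the tape at (367,218) and the cup at (343,128). In the top view the centrifuge is near (272,172) with its rocker red at (267,201), and the timer is at (369,171). I'll zoom in and measure.

```bash
cat > h.py <<'E'
import numpy as np,cv2
from rig import bot
def ray(n,uv,st=None):
    c=bot.camera_info(n);d=np.linalg.inv(c["camera_matrix"])@[uv[0],uv[1],1]
    if n=="wrist":
        R=np.array(st["tcp_rot"]);M=c["mount"]
        return st["position"]+R@M[:3,3],R@M[:3,:3]@d
    V=c["view"];R=V[:3,:3]
    return -R.T@V[:3,3],R.T@d
def plane(n,uv,z,st=None):
    o,d=ray(n,uv,st);return o+d*(z-o[2])/d[2]
def tri(r):
    A=np.zeros((3,3));b=np.zeros(3)
    for o,d in r:
        d=d/np.linalg.norm(d);P=np.eye(3)-np.outer(d,d);A+=P;b+=P@o
    p=np.linalg.solve(A,b)
    return p,[np.linalg.norm(np.cross(p-o,d/np.linalg.norm(d))) for o,d in r]
def masks(img):
    h=cv2.cvtColor(img,cv2.COLOR_BGR2HSV);H,S,V=cv2.split(h)
    return {"red":((H<8)|(H>172))&(S>120)&(V>70),"green":(H>40)&(H<90)&(S>80)&(V>50),"yellow":(H>18)&(H<34)&(S>130)&(V>90)}
def blobs(img,box=None,amin=4):
    for k,m in masks(img).items():
        n,l,s,c=cv2.connectedComponentsWithStats(m.astype(np.uint8))
        for i in range(1,n):
            if s[i,4]>=amin and (box is None or (box[0]<c[i][0]<box[2] and box[1]<c[i][1]<box[3])): print(k,s[i].tolist(),c[i].round(1).tolist())
E
python3 - <<'E'
from h import *
a=cv2.imread("pics/side0.png");b=cv2.imread("pics/top0.png")
cv2.imwrite("pics/z0.png",np.hstack([cv2.resize(a[150:280,240:340],None,fx=4,fy=4,interpolation=2),cv2.resize(b[130:260,240:340],None,fx=4,fy=4,interpolation=2)]))
print("side");blobs(a,(240,150,340,280));print("top");blobs(b,(240,130,400,220))
for uv in [(267,201)]:print(plane("top",uv,.02))
for uv in [(364,177),(378,177)]:print(plane("top",uv,.0185))
print(plane("top",(369,171),.016),plane("side",(311,172),.016))
E
```

```text
side
red [316, 163, 2, 6, 12] [316.5, 165.5]
red [304, 246, 5, 7, 23] [306.1, 248.8]
green [315, 172, 2, 4, 8] [315.5, 173.5]
yellow [264, 257, 20, 6, 57] [273.6, 259.5]
top
red [375, 173, 6, 3, 11] [377.3, 174.3]
red [264, 199, 7, 5, 28] [266.9, 200.9]
green [363, 177, 6, 3, 9] [365.6, 177.8]
[ 0.51875524 -0.0080038   0.02      ]
[ 0.59427292 -0.27833157  0.0185    ]
[ 0.59541824 -0.31786414  0.0185    ]
[ 0.61204142 -0.2924113   0.016     ] [ 0.61120007 -0.28494004  0.016     ]
```

View pics/z0.png

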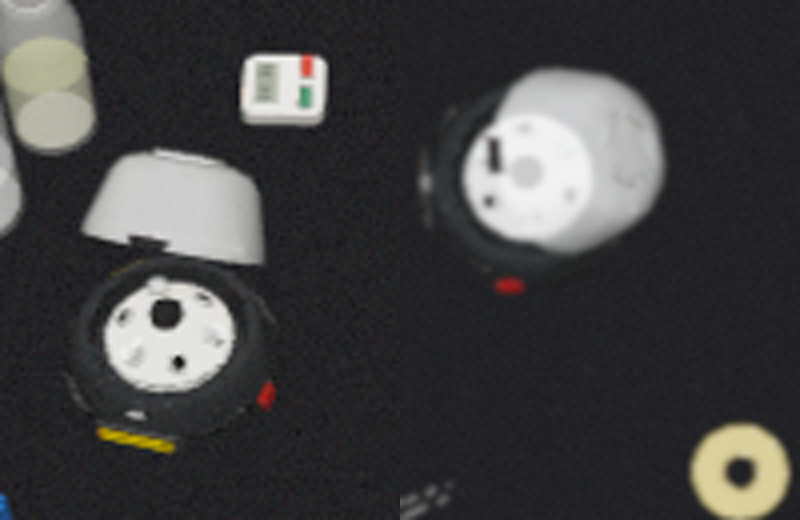

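The dome leans open towards world -y, and the yellow strip is on the tab side of the base. The timer's red and green keys are at top-view (377,174) and (366,178). Next I'll bring the wrist camera over.

>>> {"api": "carry_out", "payload": {
  "targets": [
    [0.2, -0.14, -0.1, 0, 0, 0],
    [0.45, -0.3, -0.2, 0, 0, 0],
    [0.7, -0.5, -0.3, 0, 0, 0],
    [0.93, -0.68, -0.3, 0, 0, 0.08],
    [0.93, -0.68, -0.3, 0, 0, 0.148]
  ],
  "jaw": -1
}}

```text
time_s: 0.72
position: [0.2955, -0.4282, 0.3011]
tcp_rot: [[1.0, 0.001, 0.0], [0.001, -1.0, 0.004], [0.0, -0.004, -1.0]]
force: [0.3, -0.7, 0.8]
opening: 0.516
```

>>> {"api": "carry_out", "payload": {
  "targets": [
    [0.25, -0.25, 0, 0, 0, 0],
    [0.5, -0.5, 0, 0, 0, 0],
    [0.75, -0.75, 0, 0, 0, 0],
    [1, -1, 0, 0, 0, 0],
    [1, -1, 0, 0, 0, 0]
  ]
}}

```text
time_s: 1.35
position: [0.4966, -0.2254, 0.3016]
tcp_rot: [[1.0, 0.004, -0.0], [0.004, -1.0, 0.005], [-0.0, -0.005, -1.0]]
force: [-0.3, -1.0, 0.7]
opening: 0.022
```

```bash
python3 - <<'E'
from h import *
s=bot.read_state();i=bot.capture("wrist");cv2.imwrite("pics/w1.png",i);print(s["position"],s["time_s"])
import pickle;pickle.dump(s,open("w1.pkl","wb"))
blobs(i)
E
```

```text
[ 0.4965765  -0.22542682  0.3016445 ] 1.35
red [374, 84, 16, 11, 111] [381.5, 89.0]
red [159, 148, 15, 6, 69] [165.5, 150.2]
red [31, 162, 35, 12, 365] [47.6, 167.3]
green [350, 92, 16, 11, 105] [357.8, 97.2]
yellow [296, 258, 5, 51, 182] [297.7, 283.2]
yellow [330, 258, 6, 30, 109] [333.1, 271.3]
yellow [331, 289, 5, 20, 75] [333.1, 299.9]
yellow [128, 319, 315, 19, 4452] [298.0, 329.3]
```

View pics/w1.png

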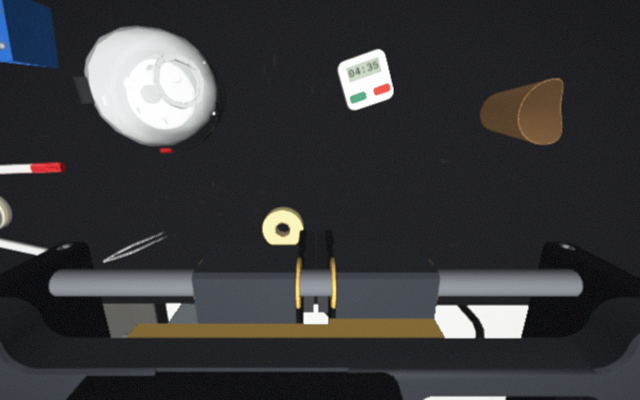

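The wrist view shows the timer at (366,80), reading 04:35, with its green key at (358,97) and red key at (381,89). The rocker is at (165,150). I'll triangulate.

```bash
python3 - <<'E'
from h import *
import pickle
s=pickle.load(open("w1.pkl","rb"))
for n,w,t,sd in [("red",(381.5,89),(377.3,174.3),(316.5,165.5)),("green",(357.8,97.2),(365.6,177.8),(315.5,173.5)),("rocker",(165.5,150.2),(266.9,200.9),(306.1,248.8))]:
    p,e=tri([ray("wrist",w,s),ray("top",t),ray("side",sd)]);p2,e2=tri([ray("wrist",w,s),ray("side",sd)])
    print(n,p.round(4),np.round(e,4),p2.round(4),"planes",plane("wrist",w,.0185,s).round(4),plane("top",t,.0185).round(4),plane("side",sd,.0185).round(4))
# timer case
i=cv2.imread("pics/w1.png");h=cv2.cvtColor(i,cv2.COLOR_BGR2HSV)
m=((h[...,2]>110)).astype(np.uint8);m[:, :300]=0;m[:, 450:]=0;m[140:]=0
c=max(cv2.findContours(m,0,2)[0],key=cv2.contourArea)
r=cv2.minAreaRect(c);print(r);b=cv2.boxPoints(r)
P=np.array([plane("wrist",x,.016,s)[:2] for x in b]);print(P.round(4),P.mean(0).round(4),np.linalg.norm(P-np.roll(P,1,0),axis=1).round(4))
E
```

```text
red [ 0.6036 -0.3152  0.0192] [0.0007 0.0008 0.0001] [ 0.6038 -0.3148  0.0197] planes [ 0.6042 -0.3149  0.0185] [ 0.603  -0.3157  0.0185] [ 0.6039 -0.316   0.0185]
green [ 0.5936 -0.2828  0.0172] [0.0002 0.0013 0.0014] [ 0.5942 -0.2827  0.0173] planes [ 0.5934 -0.2828  0.0185] [ 0.5921 -0.2829  0.0185] [ 0.5945 -0.2813  0.0185]
rocker [ 0.5194 -0.007   0.0207] [0.0007 0.0009 0.0003] [ 0.5196 -0.0065  0.0209] planes [ 0.5195 -0.0052  0.0185] [ 0.5191 -0.0076  0.0185] [ 0.52   -0.008   0.0185]
((365.8000183105469, 79.4000015258789), (51.861351013183594, 51.861351013183594), 71.56504821777344)
[[ 0.6371 -0.2477]
 [ 0.6572 -0.3127]
 [ 0.5955 -0.3398]
 [ 0.5735 -0.2722]] [ 0.6158 -0.2931] [0.0682 0.068  0.0674 0.0711]
```

Red key is at (0.604,-0.315), green at (0.594,-0.283), 34 mm apart, so the timer's yaw is about 17° and its centre about (0.616,-0.294), which agrees with the case outline. I'll go above the red key and turn the gripper body's long side away from the cup.

>>> {"api": "carry_out", "payload": {
  "targets": [
    [0.13, 0.11, 0.15, 0, 0, -0.11],
    [0.27, 0.22, 0.3, 0, 0, -0.22],
    [0.4, 0.34, 0.45, 0, 0, -0.33],
    [0.53, 0.44, 0.6, 0, 0, -0.44],
    [0.53, 0.44, 0.6, 0, 0, -0.55],
    [0.53, 0.44, 0.6, 0, 0, -0.66],
    [0.53, 0.44, 0.6, 0, 0, -0.77],
    [0.53, 0.44, 0.6, 0, 0, -0.88],
    [0.53, 0.44, 0.6, 0, 0, -0.99],
    [0.53, 0.44, 0.6, 0, 0, -1]
  ]
}}

```text
time_s: 2.65
position: [0.6053, -0.3094, 0.1808]
tcp_rot: [[-0.004, 1.0, 0.002], [1.0, 0.004, 0.008], [0.008, 0.002, -1.0]]
force: [0.1, 0.7, -0.3]
opening: 0.003
```

```bash
python3 - <<'E'
from h import *
s=bot.read_state();i=bot.capture("wrist");cv2.imwrite("pics/w2.png",i);print(s["position"],s["joint_positions"],s["time_s"])
import pickle;pickle.dump(s,open("w2.pkl","wb"))
blobs(i)
E
```

```text
[ 0.60529894 -0.30938921  0.18076931] [-36.65949182  38.27422417  76.65897286   0.48605284  65.27218516
 -37.09596206] 2.65
red [308, 183, 14, 20, 170] [314.5, 192.6]
green [298, 153, 14, 21, 181] [304.5, 163.3]
yellow [298, 258, 5, 29, 103] [299.7, 270.8]
yellow [328, 258, 6, 28, 99] [331.0, 270.6]
yellow [298, 291, 5, 18, 62] [299.9, 301.2]
yellow [329, 290, 5, 19, 72] [331.0, 299.7]
yellow [125, 319, 317, 19, 4469] [294.6, 329.2]
```

View pics/w2.png

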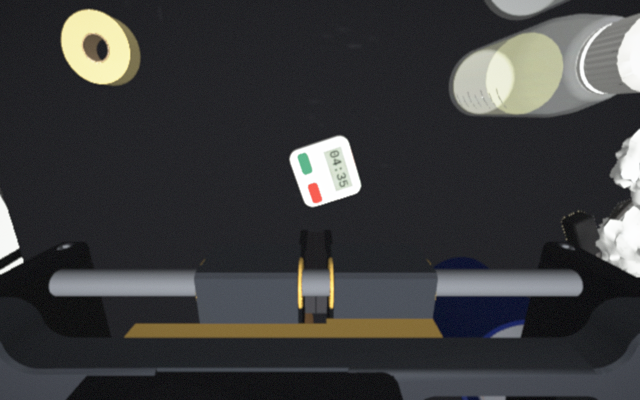

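The red key is at (314.5,192.6) and the green at (304.5,163.3), just ahead of the fingertips. I'll triangulate with the earlier view.

```bash
python3 - <<'E'
from h import *
import pickle
s=pickle.load(open("w1.pkl","rb"));s2=pickle.load(open("w2.pkl","rb"))
for n,w,w2 in [("red",(381.5,89),(314.5,192.6)),("green",(357.8,97.2),(304.5,163.3))]:
    p,e=tri([ray("wrist",w,s),ray("wrist",w2,s2)]);print(n,p.round(4),np.round(e,4),plane("wrist",w2,.0185,s2).round(4))
    R=np.array(s2["tcp_rot"]);print("tool shift/0.2",(R.T@(p-s2["position"])/.2).round(3))
E
```

```text
red [ 0.604  -0.3138  0.0205] [0.0002 0.0002] [ 0.6042 -0.3145  0.0185]
tool shift/0.2 [-0.029 -0.008  0.801]
green [ 0.5934 -0.2823  0.0177] [0.0002 0.0002] [ 0.5935 -0.2823  0.0185]
tool shift/0.2 [ 0.129 -0.06   0.816]
```

>>> {"api": "carry_out", "payload": {
  "targets": [
    [-0.031, -0.008, 0.25, 0, 0, -0.1],
    [-0.031, -0.008, 0.5, 0, 0, -0.19],
    [-0.031, -0.008, 0.64, 0, 0, -0.19],
    [-0.031, -0.008, 0.67, 0, 0, -0.19],
    [-0.031, -0.008, 0.67, 0, 0, -0.19]
  ]
}}

```text
time_s: 3.32
position: [0.6044, -0.3148, 0.0471]
tcp_rot: [[-0.296, 0.955, 0.002], [0.955, 0.296, 0.008], [0.007, 0.005, -1.0]]
force: [0.3, -0.7, -0.3]
opening: 0.007
```

>>> {"api": "carry_out", "payload": {
  "targets": [
    [0, 0, 0.02, 0, 0, 0],
    [0, 0, 0.035, 0, 0, 0],
    [0, 0, 0.043, 0, 0, 0],
    [0, 0, 0.043, 0, 0, 0]
  ]
}}

```text
time_s: 3.82
position: [0.6044, -0.3147, 0.0387]
tcp_rot: [[-0.296, 0.955, 0.002], [0.955, 0.296, 0.008], [0.007, 0.005, -1.0]]
force: [0.4, -0.3, -0.3]
opening: 0.003
```

>>> {"api": "carry_out", "payload": {
  "targets": [
    [0, 0, 0.004, 0, 0, 0],
    [0, 0, 0.008, 0, 0, 0],
    [0, 0, 0.008, 0, 0, 0]
  ]
}}

```text
time_s: 4.2
position: [0.6045, -0.3148, 0.0374]
tcp_rot: [[-0.296, 0.955, 0.003], [0.955, 0.296, 0.008], [0.006, 0.005, -1.0]]
force: [-0.8, -0.5, 2.2]
opening: 0.007
```

Contact at TCP z of about 0.0375, as expected. Pressing on.

>>> {"api": "carry_out", "payload": {
  "targets": [
    [0, 0, 0.004, 0, 0, 0],
    [0, 0, 0.007, 0, 0, 0],
    [0, 0, 0.007, 0, 0, 0]
  ]
}}

```text
time_s: 4.58
position: [0.6045, -0.3147, 0.0367]
tcp_rot: [[-0.297, 0.955, 0.003], [0.955, 0.297, 0.007], [0.006, 0.005, -1.0]]
force: [-1.8, 0.1, 7.2]
opening: 0.004
```

>>> {"api": "carry_out", "payload": {
  "targets": [
    [0, 0, 0.005, 0, 0, 0],
    [0, 0, 0.005, 0, 0, 0],
    [0, 0, 0.005, 0, 0, 0]
  ]
}}

```text
time_s: 4.95
position: [0.6046, -0.3148, 0.0368]
tcp_rot: [[-0.297, 0.955, 0.003], [0.955, 0.297, 0.007], [0.006, 0.005, -1.0]]
force: [-1.7, 0.7, 8.1]
opening: 0.006
```

The key has bottomed out at 8 N. Lifting off and checking the display.

>>> {"api": "carry_out", "payload": {
  "targets": [
    [0, 0, -0.05, 0, 0, 0],
    [0, 0, -0.25, 0, 0, 0],
    [0, 0, -0.5, 0, 0, 0],
    [0, 0, -0.75, 0, 0, 0],
    [0, 0, -0.75, 0, 0, 0]
  ]
}}

```text
time_s: 5.58
position: [0.6069, -0.3178, 0.1924]
tcp_rot: [[-0.297, 0.955, 0.012], [0.955, 0.297, 0.0], [-0.003, 0.011, -1.0]]
force: [-0.1, 0.3, -0.3]
opening: -0.001
```

```bash
python3 - <<'E'
from h import *
s=bot.read_state();i=bot.capture("wrist");cv2.imwrite("pics/w3.png",i);print(s["position"],s["time_s"])
j=bot.capture("side");t=bot.capture("top")
cv2.imwrite("pics/z3.png",np.hstack([cv2.resize(i[60:220,240:400],(600,600)) ]))
cv2.imwrite("pics/z3b.png",np.hstack([cv2.resize(j[150:280,240:340],None,fx=4,fy=4,interpolation=2),cv2.resize(t[130:260,240:340],None,fx=4,fy=4,interpolation=2)]))
cv2.imwrite("pics/side3.png",j);cv2.imwrite("pics/top3.png",t)
E
```

```text
[ 0.60687873 -0.31783995  0.19236158] 5.575
```

View pics/z3.png

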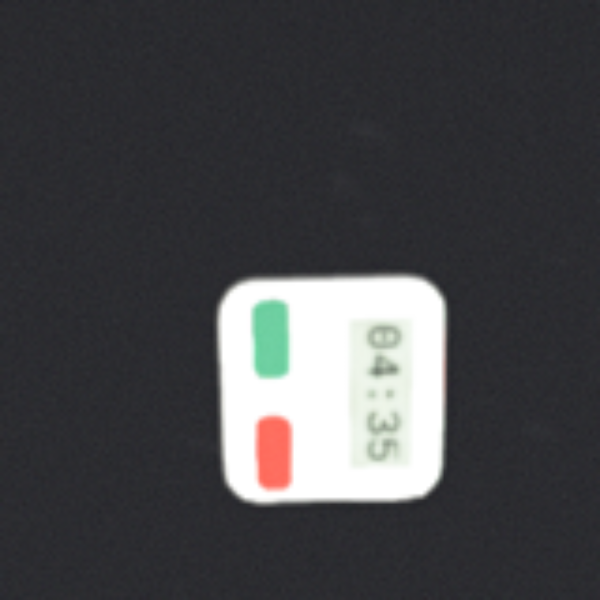

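View pics/z3b.png

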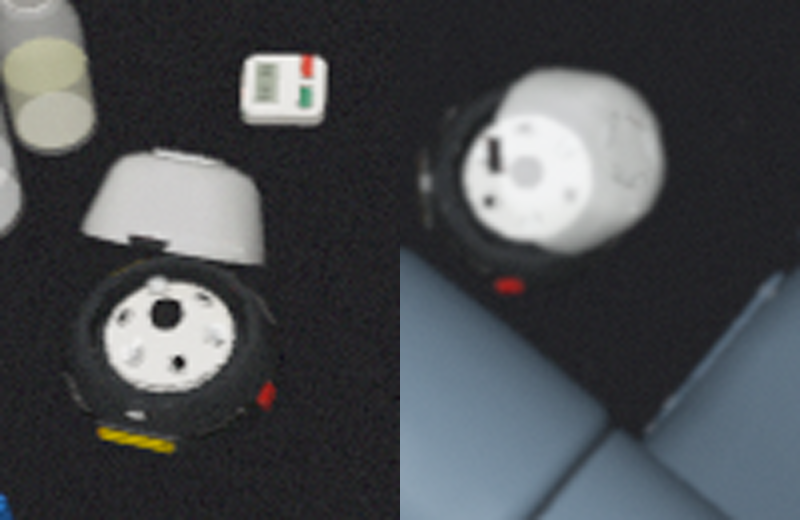

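The timer hasn't moved, and its display looks like a fixed texture that doesn't change. The key bottomed out at 8 N, against the 6 N needed. Next I'll locate the dome tab and hinge: dark tab at w1 (82,90) and top (263,169).

```bash
python3 - <<'E'
from h import *
import pickle
s=pickle.load(open("w1.pkl","rb"))
i=cv2.imread("pics/w1.png");cv2.imwrite("pics/z1.png",cv2.resize(i[15:165,65:235],None,fx=4.5,fy=4,interpolation=2))
for w,t in [((82,90),(263.3,168.8))]:
    print(tri([ray("wrist",w,s),ray("top",t)]))
    print(tri([ray("wrist",w,s),ray("side",(286,189))]),tri([ray("top",t),ray("side",(286,189))]))
print("sidecam",ray("side",(0,0))[0])
print("hinge guess",plane("side",(277,211),.052))
print("yellow",plane("side",(273.6,259.5),.05),plane("side",(273.6,259.5),.03))
# yellow ends for yaw
print(plane("side",(265,257.5),.03),plane("side",(283,262),.03))
E
```

```text
(array([ 0.59199253, -0.00914696,  0.16038141]), [np.float64(0.0015011198397270546), np.float64(0.001501119839727115)])
(array([ 0.58551682, -0.04264043,  0.20177579]), [np.float64(0.005744281150895886), np.float64(0.005744281150896018)]) (array([ 0.5745568 , -0.01892397,  0.23026198]), [np.float64(0.006958986342747423), np.float64(0.006958986342747556)])
sidecam [0.28324247 0.51977179 0.90678139]
hinge guess [ 0.63360879 -0.07766665  0.052     ]
yellow [0.57801447 0.06872686 0.05      ] [0.58489538 0.05819804 0.03      ]
[0.60863177 0.06022479 0.03      ] [0.55877894 0.05686598 0.03      ]
```

View pics/z1.png

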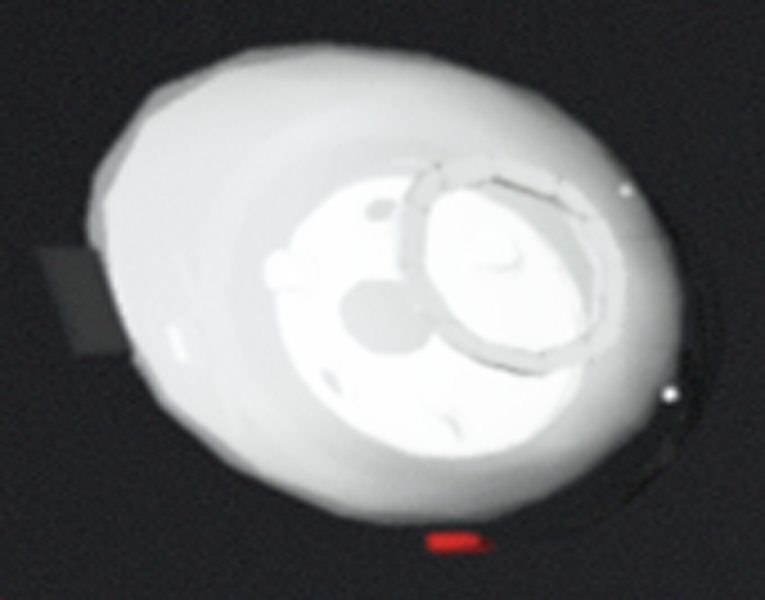

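The tab is at (0.592,-0.009,0.160), which puts the lid at about 0.97 rad, the hinge near (0.60,-0.088) and the centrifuge centre near (0.597,-0.022). I'll go beside the dome on its -y side, fingertips about 127 mm up.

>>> {"api": "carry_out", "payload": {
  "targets": [
    [0.25, 0.07, 0.05, 0, 0, 0.07],
    [0.5, 0.14, 0.12, 0, 0, 0.148],
    [0.7, 0.2, 0.23, 0, 0, 0.148],
    [0.806, 0.233, 0.23, 0, 0, 0.148],
    [0.806, 0.233, 0.23, 0, 0, 0.148]
  ]
}}

```text
time_s: 6.35
position: [0.6, -0.146, 0.1406]
tcp_rot: [[-0.071, 0.997, -0.0], [0.997, 0.071, 0.009], [0.009, 0.0, -1.0]]
force: [0.4, -0.1, 1.2]
opening: 0.004
```

```bash
python3 - <<'E'
from h import *
j=bot.capture("side");t=bot.capture("top")
cv2.imwrite("pics/z4.png",np.hstack([cv2.resize(j[150:280,240:340],None,fx=4,fy=4,interpolation=2),cv2.resize(t[130:260,240:340],None,fx=4,fy=4,interpolation=2)]))
E
```

```text
(no output)
```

View pics/z4.png

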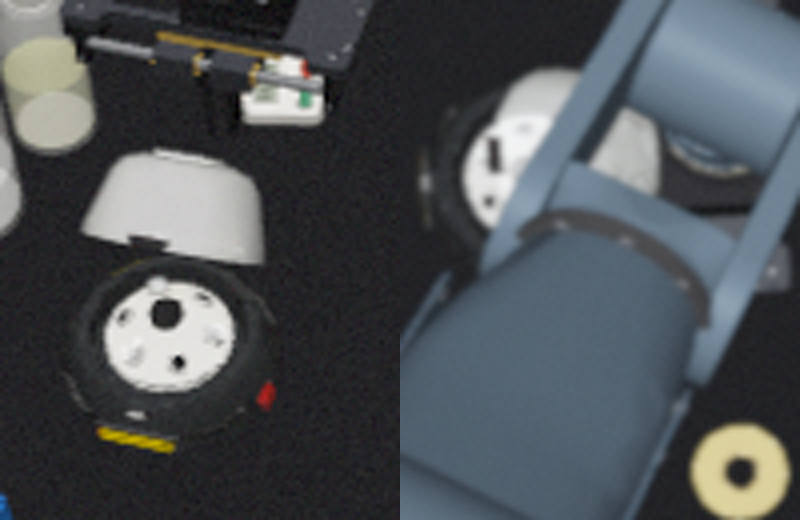

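The fingertips sit clear of the dome at its -y side. Pushing slowly along the tool's x.

>>> {"api": "carry_out", "payload": {
  "targets": [
    [0.05, 0, 0, 0, 0, 0],
    [0.1, 0, 0, 0, 0, 0],
    [0.14, 0, 0, 0, 0, 0],
    [0.18, 0, 0, 0, 0, 0],
    [0.21, 0, 0, 0, 0, 0],
    [0.24, 0, 0, 0, 0, 0]
  ]
}}

```text
time_s: 7.2
position: [0.5976, -0.1009, 0.1436]
tcp_rot: [[-0.069, 0.998, 0.003], [0.998, 0.069, 0.005], [0.005, 0.003, -1.0]]
force: [-3.5, -0.6, 9.8]
opening: 0.006
```

```bash
python3 - <<'E'
from h import *
s=bot.read_state();print(s["position"],s["force"],s["time_s"])
j=bot.capture("side");t=bot.capture("wrist")
cv2.imwrite("pics/z5.png",cv2.resize(j[150:280,240:340],None,fx=5,fy=4.5,interpolation=2));cv2.imwrite("pics/w5.png",t)
E
```

```text
[ 0.59760259 -0.10091553  0.14358166] [-3.52686045 -0.56763381  9.81656154] 7.2
```

View pics/z5.png

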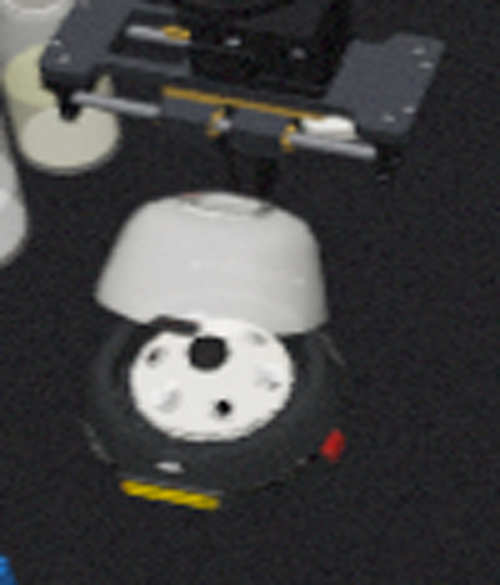

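View pics/w5.png

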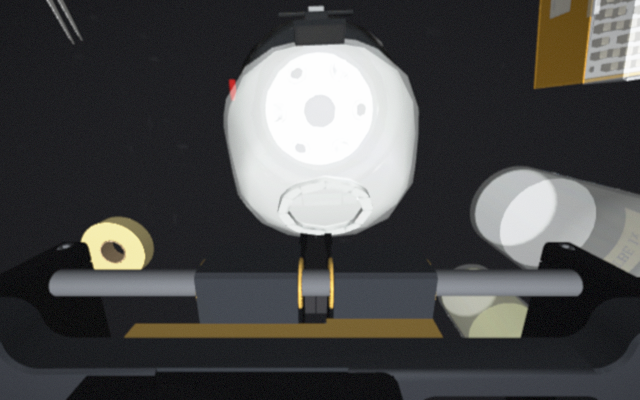

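The dome has begun to swing, and the tip is now riding on its outer crown near the hinge line with 10 N vertical force. I'll raise it a little and push further towards the tab.

>>> {"api": "carry_out", "payload": {
  "targets": [
    [0, 0, -0.04, 0, 0, 0],
    [0.03, 0, -0.04, 0, 0, 0],
    [0.06, 0, -0.04, 0, 0, 0],
    [0.09, 0, -0.04, 0, 0, 0],
    [0.12, 0, -0.04, 0, 0, 0]
  ]
}}

```text
time_s: 7.92
position: [0.5956, -0.0756, 0.1514]
tcp_rot: [[-0.07, 0.998, 0.002], [0.998, 0.07, 0.007], [0.007, 0.003, -1.0]]
force: [-0.5, -0.2, 0.1]
opening: 0.007
```

>>> {"api": "carry_out", "payload": {
  "targets": [
    [0.04, 0, 0, 0, 0, 0],
    [0.08, 0, 0, 0, 0, 0],
    [0.12, 0, 0, 0, 0, 0],
    [0.15, 0, 0, 0, 0, 0],
    [0.18, 0, 0, 0, 0, 0]
  ]
}}

```text
time_s: 8.55
position: [0.5931, -0.0393, 0.1517]
tcp_rot: [[-0.07, 0.998, 0.002], [0.998, 0.07, 0.007], [0.006, 0.003, -1.0]]
force: [0.3, 0.2, -1.2]
opening: 0.005
```

```bash
python3 - <<'E'
from h import *
s=bot.read_state();print(s["position"],s["force"],s["time_s"])
j=bot.capture("side");t=bot.capture("wrist")
cv2.imwrite("pics/z6.png",cv2.resize(j[150:280,240:340],None,fx=5,fy=4.5,interpolation=2));cv2.imwrite("pics/w6.png",t)
E
```

```text
[ 0.59310099 -0.0392823   0.15171739] [ 0.29091774  0.20560728 -1.20255389] 8.55
```

View pics/z6.png

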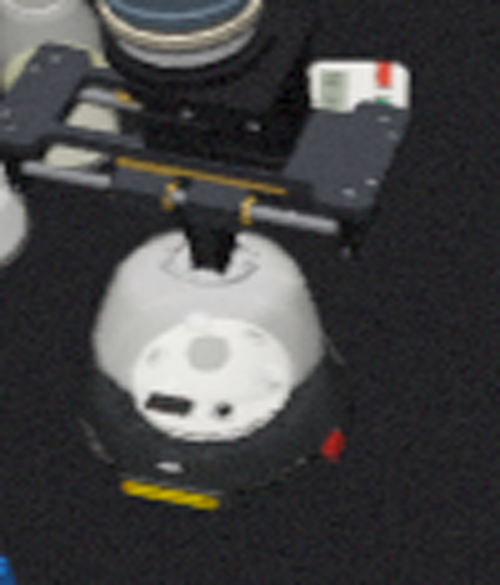

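View pics/w6.png

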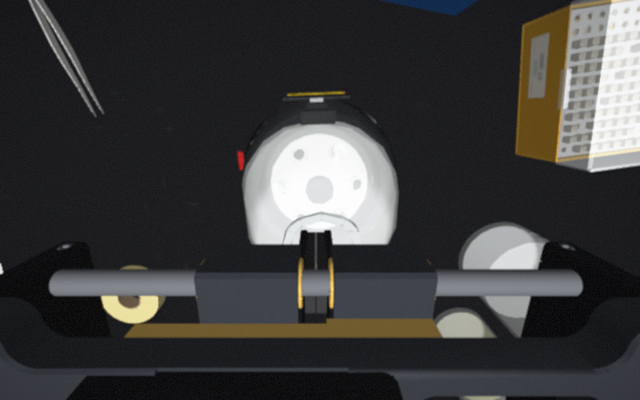

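The dome is following down. I'll move over its middle and press it shut.

>>> {"api": "carry_out", "payload": {
  "targets": [
    [0.05, 0, 0, 0, 0, 0],
    [0.1, 0, 0, 0, 0, 0],
    [0.14, 0, 0.02, 0, 0, 0],
    [0.14, 0, 0.05, 0, 0, 0],
    [0.14, 0, 0.07, 0, 0, 0],
    [0.14, 0, 0.07, 0, 0, 0]
  ]
}}

```text
time_s: 9.4
position: [0.5907, -0.0113, 0.1372]
tcp_rot: [[-0.07, 0.998, 0.001], [0.998, 0.07, 0.007], [0.007, 0.001, -1.0]]
force: [0.4, 0.1, 0.1]
opening: 0.009
```

>>> {"api": "carry_out", "payload": {
  "targets": [
    [0, 0, 0.01, 0, 0, 0],
    [0, 0, 0.02, 0, 0, 0],
    [0, 0, 0.03, 0, 0, 0]
  ]
}}

```text
time_s: 9.78
position: [0.5909, -0.0115, 0.1324]
tcp_rot: [[-0.07, 0.998, 0.001], [0.998, 0.07, 0.007], [0.006, 0.002, -1.0]]
force: [-3.6, 0.5, 15.2]
opening: 0.003
```

There was a firm 15 N stop at a tip height of 113 mm, which matches the shut dome top of 114 mm. Lifting off and looking.

>>> {"api": "carry_out", "payload": {
  "targets": [
    [0, 0, -0.05, 0, 0, 0],
    [-0.2, 0, -0.25, 0, 0, 0],
    [-0.45, 0, -0.5, 0, 0, 0],
    [-0.7, 0, -0.6, 0, 0, 0],
    [-0.7, 0, -0.6, 0, 0, 0]
  ]
}}

```text
time_s: 10.4
position: [0.6027, -0.1569, 0.2549]
tcp_rot: [[-0.065, 0.998, 0.009], [0.998, 0.065, 0.002], [0.001, 0.009, -1.0]]
force: [0.0, 1.4, -0.6]
opening: 0.003
```

```bash
python3 - <<'E'
from h import *
import pickle
s=bot.read_state();print(s["position"],s["tcp_rot"],s["force"],s["time_s"])
t=bot.capture("wrist");j=bot.capture("side");pickle.dump(s,open("w7.pkl","wb"))
cv2.imwrite("pics/side7.png",j);cv2.imwrite("pics/z7.png",cv2.resize(j[150:280,240:340],None,fx=5,fy=4.5,interpolation=2));cv2.imwrite("pics/w7.png",t)
blobs(t);blobs(j,(240,150,340,280))
E
```

```text
[ 0.6026647  -0.15691005  0.25485803] [[-0.0652556   0.99783166  0.00858391]
 [ 0.9978677   0.06524171  0.00188846]
 [ 0.00132434  0.00868883 -0.99996137]] [ 0.0085737   1.43739411 -0.5594817 ] 10.4
red [248, 35, 7, 17, 101] [251.2, 42.7]
yellow [476, 0, 84, 45, 1345] [495.6, 23.1]
yellow [298, 259, 5, 50, 189] [299.7, 283.8]
yellow [329, 259, 5, 50, 187] [331.1, 283.6]
yellow [125, 319, 317, 18, 4451] [294.7, 329.2]
red [316, 163, 2, 6, 11] [316.5, 165.7]
red [304, 246, 5, 7, 23] [306.1, 248.8]
green [315, 172, 2, 4, 8] [315.5, 173.5]
yellow [264, 257, 20, 6, 57] [273.6, 259.6]
```

View pics/z7.png

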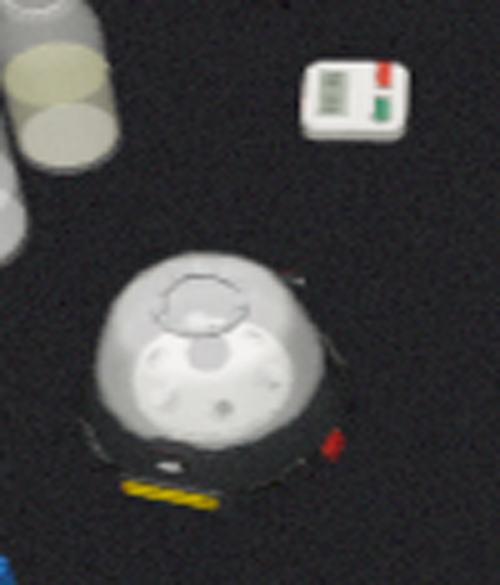

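View pics/w7.png

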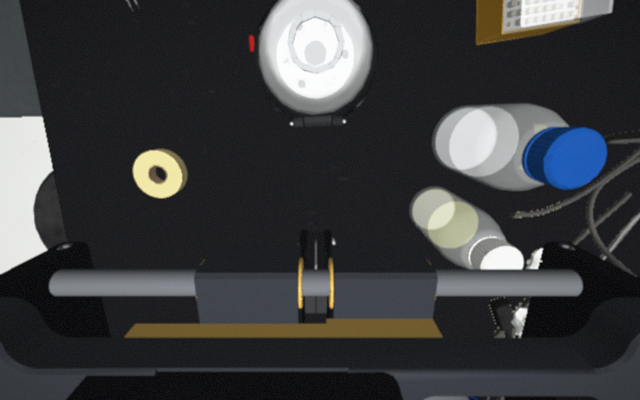

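The dome looks shut, and the rocker and timer blobs haven't moved. The hinge ends at w7 (291,124) and (345,122) give the centrifuge's yaw.

```bash
python3 - <<'E'
from h import *
import pickle
s=pickle.load(open("w7.pkl","rb"))
a=plane("wrist",(291,124),.052,s);b=plane("wrist",(345,122),.052,s);print(a,b,np.linalg.norm(a-b))
d=(b-a)[:2];d/=np.linalg.norm(d);psi=np.degrees(np.arctan2(-d[0],d[1]));m=(a+b)/2
ex=np.array([d[1],-d[0]]);print("psi",psi,"hinge",m,"centre",m[:2]-.066*ex)
r,e=tri([ray("wrist",(251.2,42.7),s),ray("side",(306.1,248.8)),ray("top",(266.9,200.9))]);print("rocker",r,e)
ey=d;print("rocker in c frame",[(r[:2]-(m[:2]-.066*ex))@ex,(r[:2]-(m[:2]-.066*ex))@ey])
E
```

```text
[ 0.57172334 -0.09418099  0.052     ] [ 0.63373364 -0.08796537  0.052     ] 0.06232103067487483
psi -84.2760592711221 hinge [ 0.60272849 -0.09107318  0.052     ] centre [ 0.59614595 -0.02540226]
rocker [ 0.51939096 -0.00719019  0.02001342] [np.float64(0.00045255977210516984), np.float64(0.00026009989375160903), np.float64(0.0006358767166620535)]
rocker in c frame [np.float64(-0.025776462192636875), np.float64(-0.07455589827743656)]
```

The rocker face is at (0.519,-0.007,0.020), the centrifuge yaw is about -85°, and the press direction is about -10.5° world yaw. I'll move to the rocker side and turn the tool.

>>> {"api": "carry_out", "payload": {
  "targets": [
    [0.2, -0.17, 0, 0, 0, 0.11],
    [0.4, -0.35, 0, 0, 0, 0.22],
    [0.6, -0.5, 0.05, 0, 0, 0.33],
    [0.85, -0.7, 0.1, 0, 0, 0.44],
    [0.85, -0.7, 0.15, 0, 0, 0.55],
    [0.85, -0.7, 0.15, 0, 0, 0.66],
    [0.85, -0.7, 0.15, 0, 0, 0.77],
    [0.85, -0.7, 0.15, 0, 0, 0.88],
    [0.85, -0.7, 0.15, 0, 0, 1],
    [0.85, -0.7, 0.15, 0, 0, 1]
  ]
}}

```text
time_s: 11.75
position: [0.4477, 0.0093, 0.2219]
tcp_rot: [[0.997, 0.072, -0.001], [0.072, -0.997, 0.008], [-0.001, -0.008, -1.0]]
force: [1.2, -0.0, 0.1]
opening: 0.009
```

>>> {"api": "carry_out", "payload": {
  "targets": [
    [0, 0, 0.1, 0, 0, 0.1],
    [0, 0, 0.2, 0, 0, 0.162],
    [0, 0, 0.25, 0, 0, 0.162],
    [0, 0, 0.25, 0, 0, 0.162]
  ]
}}

```text
time_s: 12.25
position: [0.4469, 0.0101, 0.1713]
tcp_rot: [[0.984, -0.178, -0.004], [-0.178, -0.984, 0.008], [-0.005, -0.008, -1.0]]
force: [0.2, -0.1, -0.8]
opening: 0.002
```

>>> {"api": "carry_out", "payload": {
  "targets": [
    [0, 0, 0, 0, 0.1, 0],
    [0, 0, 0, 0, 0.2, 0],
    [0, 0, 0, 0, 0.3, 0],
    [0, 0, 0, 0, 0.333, 0],
    [0, 0, 0, 0, 0.333, 0]
  ]
}}

```text
time_s: 12.88
position: [0.46, 0.0269, 0.1784]
tcp_rot: [[0.875, -0.144, 0.462], [-0.156, -0.988, -0.012], [0.458, -0.062, -0.887]]
force: [0.5, -0.3, -0.3]
opening: 0.004
```

```bash
python3 - <<'E'
from h import *
import pickle
s=bot.read_state();print(s["position"],s["tcp_rot"].round(3).tolist(),s["joint_positions"].round(1),s["time_s"])
t=bot.capture("wrist");pickle.dump(s,open("w8.pkl","wb"))
cv2.imwrite("pics/w8.png",t)
blobs(t)
E
```

```text
[0.46003426 0.02691988 0.17841197] [[0.875, -0.144, 0.462], [-0.156, -0.988, -0.012], [0.458, -0.062, -0.887]] [-14.4  20.2 128.4  52.5   7.5  33.9] 12.875
red [103, 57, 32, 30, 662] [118.2, 71.8]
red [590, 79, 22, 15, 175] [600.1, 85.9]
red [339, 194, 17, 10, 133] [347.0, 198.1]
red [166, 240, 42, 20, 556] [186.1, 249.4]
green [564, 93, 20, 14, 157] [574.0, 99.4]
yellow [201, 0, 97, 39, 1717] [246.4, 13.5]
yellow [282, 145, 6, 24, 30] [284.6, 157.5]
yellow [298, 258, 5, 51, 193] [299.7, 283.1]
yellow [328, 258, 6, 24, 95] [330.9, 269.2]
yellow [329, 284, 5, 25, 91] [331.2, 297.1]
yellow [125, 318, 318, 20, 4875] [293.0, 329.2]
```

View pics/w8.png

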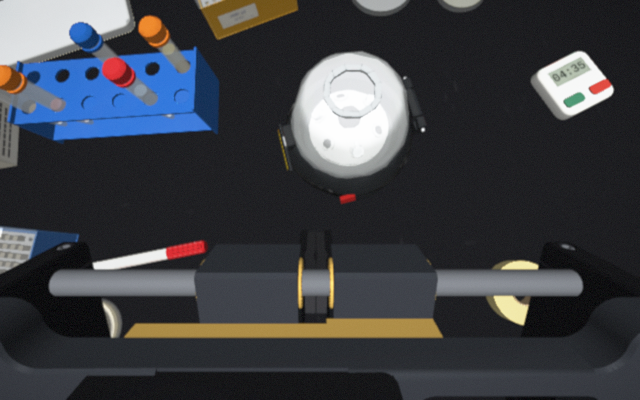

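The rocker is visible at (347,198) and the tab side is flat and shut. With 27° of tilt the wrist is close to its singularity (joint 5 at 7.5°), so I'll ease the tilt to about 18°, which still clears the dome.

>>> {"api": "carry_out", "payload": {
  "targets": [
    [-0.03, 0.03, 0, -0.02, -0.06, 0],
    [-0.06, 0.06, 0.06, -0.045, -0.11, 0],
    [-0.1, 0.1, 0.15, -0.045, -0.11, 0],
    [-0.137, 0.132, 0.2, -0.045, -0.11, 0],
    [-0.137, 0.132, 0.247, -0.045, -0.11, 0],
    [-0.137, 0.132, 0.247, -0.045, -0.11, 0]
  ]
}}

```text
time_s: 13.68
position: [0.4553, 0.0046, 0.1202]
tcp_rot: [[0.941, -0.171, 0.293], [-0.162, -0.985, -0.054], [0.298, 0.003, -0.954]]
force: [-0.4, 0.0, 0.7]
opening: 0.003
```

```bash
python3 - <<'E'
from h import *
import pickle
s=bot.read_state();print(s["position"],s["tcp_rot"].round(3).tolist(),s["joint_positions"].round(1),s["time_s"])
t=bot.capture("wrist");pickle.dump(s,open("w9.pkl","wb"))
cv2.imwrite("pics/w9.png",t)
blobs(t)
E
```

```text
[0.45530533 0.00460436 0.12021751] [[0.941, -0.171, 0.293], [-0.162, -0.985, -0.054], [0.298, 0.003, -0.954]] [-14.3  27.9 124.6   6.4  10.2  79.4] 13.675
red [618, 7, 22, 20, 254] [629.6, 17.4]
red [306, 159, 21, 13, 196] [316.2, 164.6]
red [91, 220, 55, 25, 888] [117.7, 231.9]
green [586, 25, 26, 19, 274] [598.7, 34.3]
yellow [298, 258, 5, 51, 194] [299.7, 283.4]
yellow [328, 258, 6, 28, 100] [331.1, 270.3]
yellow [331, 283, 1, 4, 4] [331.0, 284.5]
yellow [329, 289, 5, 20, 81] [331.1, 298.5]
yellow [125, 318, 317, 20, 4794] [293.8, 329.2]
```

View pics/w9.png

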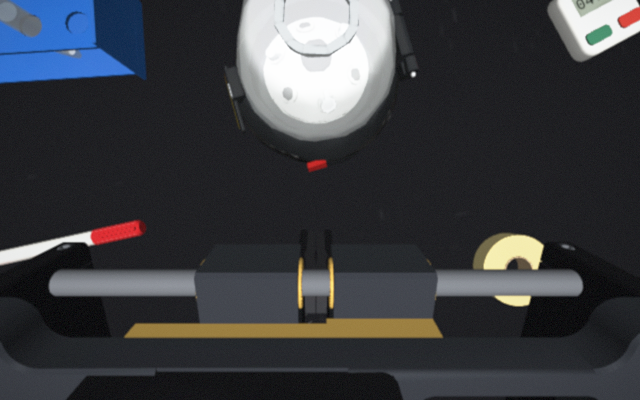

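```bash
python3 - <<'E'
from h import *
import pickle
s7,s8,s=[pickle.load(open(f"w{k}.pkl","rb")) for k in(7,8,9)]
a=ray("wrist",(316.2,164.6),s)
r,e=tri([a,ray("wrist",(347,198.1),s8),ray("side",(306.1,248.8)),ray("top",(266.9,200.9))]);print(r,np.round(e,4))
print(tri([a,ray("side",(306.1,248.8))])[0],plane("wrist",(316.2,164.6),.0205,s))
# yaw by red blob corners
R=np.array(s["tcp_rot"]);r=np.array([r[0],r[1],.018])
edge=s["position"]+R@[.0095,0,.019];print("edge",edge,"delta tool/0.2",(R.T@(r-edge)/.2).round(3))
E
```

```text
[ 0.5196652  -0.00785556  0.01918174] [0.0002 0.0004 0.0003 0.0006]
[ 0.51996603 -0.00797998  0.01857319] [ 0.51967384 -0.00793838  0.0205    ]
edge [0.46981512 0.00203413 0.10491686] delta tool/0.2 [0.113 0.005 0.491]
```

The rocker face is confirmed at (0.5197,-0.0079,0.019). I'll go down to about 15 mm in front of it.

>>> {"api": "carry_out", "payload": {
  "targets": [
    [0.0, 0.0, 0.1, 0, 0, 0],
    [0.0, 0.0, 0.25, 0, 0, 0],
    [0.03, 0.004, 0.38, 0, 0, 0],
    [0.041, 0.004, 0.44, 0, 0, 0],
    [0.041, 0.004, 0.47, 0, 0, 0],
    [0.041, 0.004, 0.47, 0, 0, 0]
  ]
}}

```text
time_s: 14.48
position: [0.4933, -0.0021, 0.0358]
tcp_rot: [[0.941, -0.171, 0.291], [-0.162, -0.985, -0.054], [0.296, 0.004, -0.955]]
force: [0.2, 0.8, -0.1]
opening: 0.005
```

```bash
python3 - <<'E'
from h import *
import pickle
s=bot.read_state();print(s["position"],s["tcp_rot"].round(3).tolist(),s["joint_positions"].round(1),s["time_s"],s["force"])
t=bot.capture("wrist");pickle.dump(s,open("w10.pkl","wb"));R=np.array(s["tcp_rot"])
print("edge",s["position"]+R@[.0095,0,.019])
for hgt in (1,):print("1mm press dir tool share",(R.T@np.array([.984,-.178,0])*.001/.2).round(5))
cv2.imwrite("pics/w10.png",t[60:260,200:440].repeat(3,0).repeat(3,1))
blobs(t,(280,100,350,260))
E
```

```text
[ 0.49332061 -0.00214922  0.03578336] [[0.941, -0.171, 0.291], [-0.162, -0.985, -0.054], [0.296, 0.004, -0.955]] [-13.8  41.1 121.5  77.5   1.    8.6] 14.475 [ 0.16730825  0.78124068 -0.14230252]
edge [ 0.50779376 -0.00471513  0.02044733]
1mm press dir tool share [4.78e-03 4.00e-05 1.48e-03]
red [302, 205, 30, 16, 339] [316.3, 211.5]
```

View pics/w10.png

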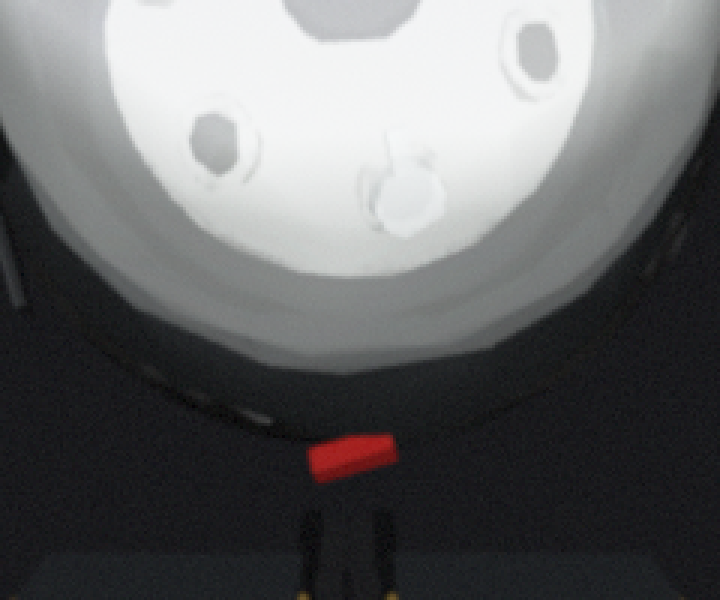

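The finger is lined up with the rocker at w10 (316,211), but joint 5 is near 0. I'll back up slightly and take about 5° off the tilt.

>>> {"api": "carry_out", "payload": {
  "targets": [
    [-0.05, 0, -0.1, 0, -0.02, 0],
    [-0.05, 0, -0.1, 0, -0.06, 0],
    [-0.05, 0, -0.1, 0, -0.06, 0],
    [-0.05, 0, -0.1, 0, -0.06, 0],
    [-0.05, 0, -0.1, 0, -0.06, 0],
    [-0.05, 0, -0.1, 0, -0.06, 0]
  ]
}}

```text
time_s: 15.28
position: [0.4785, 0.0005, 0.0529]
tcp_rot: [[0.964, -0.169, 0.203], [-0.165, -0.986, -0.039], [0.207, 0.004, -0.978]]
force: [0.2, -0.3, 0.5]
opening: 0.004
```

```bash
cat > st.py <<'E'
from h import *
s=bot.read_state();R=np.array(s["tcp_rot"]);print(s["position"].round(4),R.round(3).tolist(),s["joint_positions"].round(1),s["time_s"],s["force"].round(1))
edge=s["position"]+R@[.0095,0,.019];print("edge",edge.round(4))
d=np.array([.984,-.178,0]);r=np.array([.5197,-.0079,.0175])
for b in (.012,.004,0,-.003):print(b,"tool",(R.T@(r-b*d-edge)/.2).round(4))
E
python3 st.py
```

```text
[0.4785 0.0005 0.0529] [[0.964, -0.169, 0.203], [-0.165, -0.986, -0.039], [0.207, 0.004, -0.978]] [-13.7  37.8 119.6   3.1  10.7  83. ] 15.275 [ 0.2 -0.3  0.5]
edge [ 0.4915 -0.0018  0.0363]
0.012 tool [0.0627 0.0053 0.1095]
0.004 tool [0.1018 0.0057 0.1177]
0 tool [0.1214 0.0058 0.1219]
-0.003 tool [0.1361 0.006  0.125 ]
```

>>> {"api": "carry_out", "payload": {
  "targets": [
    [0.02, 0.005, 0.04, 0, 0, 0],
    [0.04, 0.005, 0.08, 0, 0, 0],
    [0.063, 0.005, 0.11, 0, 0, 0],
    [0.085, 0.006, 0.114, 0, 0, 0],
    [0.092, 0.006, 0.116, 0, 0, 0],
    [0.092, 0.006, 0.116, 0, 0, 0]
  ]
}}

```text
time_s: 16.02
position: [0.4999, -0.0043, 0.0338]
tcp_rot: [[0.965, -0.169, 0.201], [-0.165, -0.986, -0.039], [0.205, 0.004, -0.979]]
force: [-1.7, -1.3, -2.0]
opening: 0.001
```

```bash
python3 st.py
```

```text
[ 0.4999 -0.0043  0.0338] [[0.965, -0.169, 0.201], [-0.165, -0.986, -0.039], [0.205, 0.004, -0.979]] [-13.7  40.7 116.8   3.   10.7  83.1] 16.025 [-1.7 -1.3 -2. ]
edge [ 0.5128 -0.0066  0.0172]
0.012 tool [-0.0243 -0.0002 -0.0068]
0.004 tool [0.0149 0.0002 0.0014]
0 tool [0.0345 0.0004 0.0055]
-0.003 tool [0.0491 0.0005 0.0086]
```

>>> {"api": "carry_out", "payload": {
  "targets": [
    [0.005, 0, 0.001, 0, 0, 0],
    [0.01, 0, 0.002, 0, 0, 0],
    [0.01, 0, 0.002, 0, 0, 0]
  ]
}}

```text
time_s: 16.4
position: [0.5005, -0.0044, 0.0336]
tcp_rot: [[0.965, -0.169, 0.199], [-0.165, -0.986, -0.038], [0.202, 0.004, -0.979]]
force: [-4.0, -0.4, -1.6]
opening: 0.005
```

```bash
python3 st.py; python3 - <<'E'
from h import *
t=bot.capture("wrist")
cv2.imwrite("pics/w11.png",t[60:260,200:440].repeat(3,0).repeat(3,1))
blobs(t,(280,100,350,260))
E
```

```text
[ 0.5005 -0.0044  0.0336] [[0.965, -0.169, 0.199], [-0.165, -0.986, -0.038], [0.202, 0.004, -0.979]] [-13.6  40.8 116.6   2.9  11.   83.2] 16.4 [-4.  -0.4 -1.6]
edge [ 0.5135 -0.0066  0.0169]
0.012 tool [-0.0271  0.0004 -0.0086]
0.004 tool [ 0.0121  0.0007 -0.0005]
0 tool [0.0317 0.0009 0.0035]
-0.003 tool [0.0464 0.0011 0.0066]
red [301, 217, 30, 14, 298] [314.5, 222.7]
```

View pics/w11.png

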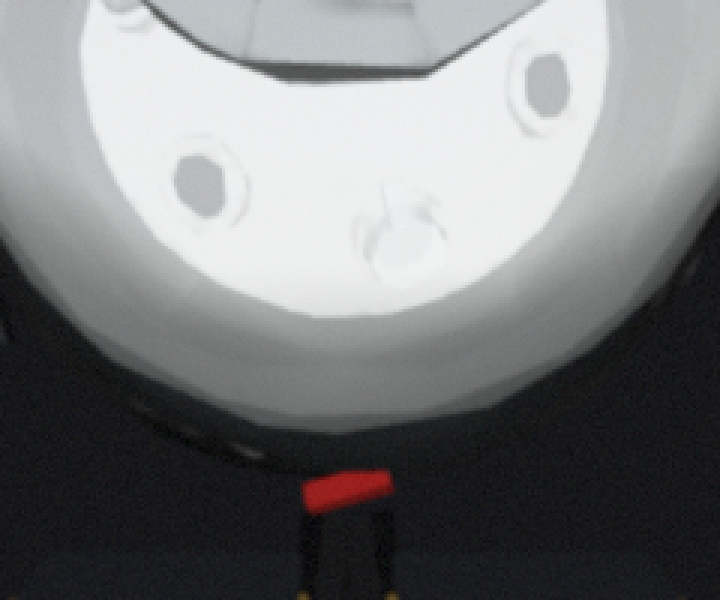

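The left fingertip is on the rocker's face with 4 N. Pushing on gently.

>>> {"api": "carry_out", "payload": {
  "targets": [
    [0.01, 0, 0.002, 0, 0, 0],
    [0.014, 0, 0.003, 0, 0, 0],
    [0.018, 0, 0.003, 0, 0, 0],
    [0.018, 0, 0.003, 0, 0, 0]
  ]
}}

```text
time_s: 16.95
position: [0.5016, -0.0043, 0.0329]
tcp_rot: [[0.967, -0.169, 0.193], [-0.165, -0.986, -0.037], [0.196, 0.004, -0.981]]
force: [-6.3, -0.4, -2.9]
opening: 0.005
```

```bash
python3 st.py; python3 - <<'E'
from h import *
t=bot.capture("wrist")
cv2.imwrite("pics/w12.png",t[60:260,200:440].repeat(3,0).repeat(3,1))
blobs(t,(280,100,350,260))
blobs(bot.capture("side"),(240,150,340,280))
E
```

```text
[ 0.5016 -0.0043  0.0329] [[0.967, -0.169, 0.193], [-0.165, -0.986, -0.037], [0.196, 0.004, -0.981]] [-13.6  40.9 116.2   2.8  11.7  83.4] 16.95 [-6.3 -0.4 -2.9]
edge [ 0.5145 -0.0066  0.0161]
0.012 tool [-0.0311  0.0016 -0.0132]
0.004 tool [ 0.0081  0.002  -0.0053]
0 tool [ 0.0277  0.0022 -0.0014]
-0.003 tool [0.0424 0.0023 0.0015]
red [301, 219, 30, 13, 256] [314.2, 223.9]
red [316, 163, 2, 5, 7] [316.3, 164.9]
yellow [327, 241, 3, 4, 5] [328.2, 242.2]
yellow [265, 257, 19, 6, 55] [274.0, 259.7]
```

View pics/w12.png

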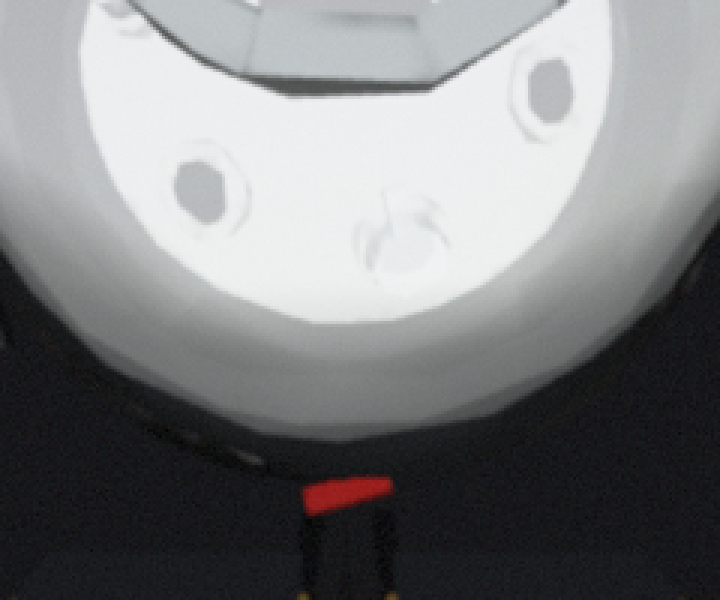

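The darker front strip of the rocker has gone, so it has swung at least partly. I'll back off to the earlier viewpoint and compare.

>>> {"api": "carry_out", "payload": {
  "targets": [
    [-0.015, 0, 0, 0, 0, 0],
    [-0.06, 0, -0.01, 0, 0, 0],
    [-0.12, 0, -0.05, 0, 0, 0],
    [-0.2, 0, -0.2, 0, 0, 0],
    [-0.2, 0, -0.4, 0, 0, 0],
    [-0.2, 0, -0.4, 0, 0, 0]
  ]
}}

```text
time_s: 17.8
position: [0.448, 0.0052, 0.1061]
tcp_rot: [[0.965, -0.169, 0.199], [-0.164, -0.986, -0.038], [0.202, 0.004, -0.979]]
force: [1.0, -1.0, 0.9]
opening: 0.004
```

```bash
python3 st.py; python3 - <<'E'
from h import *
import pickle
s=bot.read_state();pickle.dump(s,open("w13.pkl","wb"))
t=bot.capture("wrist");j=bot.capture("side");o=cv2.imread("pics/w9.png");oj=cv2.imread("pics/side7.png")
cv2.imwrite("pics/w13.png",t);cv2.imwrite("pics/side13.png",j)
a=cv2.resize(t[130:190,280:350],(400,340),interpolation=2);b=cv2.resize(o[130:190,280:350],(400,340),interpolation=2)
c=cv2.resize(j[230:265,285:325],(400,250),interpolation=0);d=cv2.resize(oj[230:265,285:325],(400,250),interpolation=0)
cv2.imwrite("pics/z13.png",np.vstack([np.hstack([b,a]),np.hstack([d,c])]))
blobs(t,(240,100,400,250));blobs(j,(240,150,340,280))
E
```

```text
[0.448  0.0052 0.1061] [[0.965, -0.169, 0.199], [-0.164, -0.986, -0.038], [0.202, 0.004, -0.979]] [-14.1  29.6 122.1   2.3  16.7  83.4] 17.8 [ 1.  -1.   0.9]
edge [0.4609 0.0029 0.0894]
0.012 tool [0.161  0.0018 0.4006]
0.004 tool [0.2002 0.0022 0.4087]
0 tool [0.2198 0.0024 0.4127]
-0.003 tool [0.2345 0.0025 0.4158]
red [305, 137, 22, 13, 211] [315.2, 142.2]
red [316, 163, 2, 6, 11] [316.5, 165.7]
green [315, 172, 2, 4, 8] [315.5, 173.5]
yellow [316, 231, 3, 2, 4] [316.8, 231.8]
yellow [264, 257, 20, 6, 56] [273.6, 259.6]
```

View pics/z13.png

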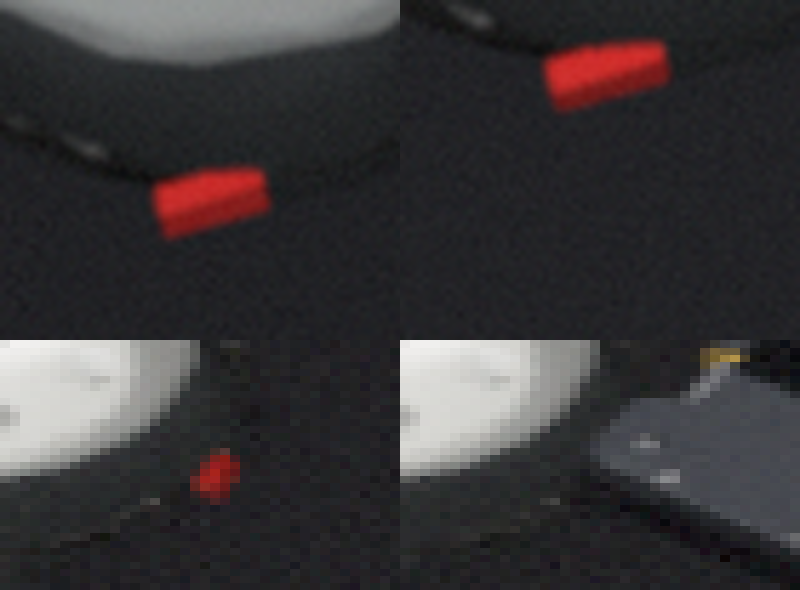

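```bash
python3 - <<'E'
from h import *
import pickle
d=np.array([.984,-.178,0])
def prof(k,z0):
    s=pickle.load(open(f"w{k}.pkl","rb"));i=cv2.imread(f"pics/w{k}.png");
    m=masks(i)["red"].astype(np.uint8);n,l,st,c=cv2.connectedComponentsWithStats(m)
    b=[q for q in range(1,n) if 270<c[q][0]<360 and 120<c[q][1]<235][0];x0=int(st[b,0]);w=int(st[b,2])
    out=[]
    for x in range(x0+4,x0+w-4):
        col=i[:,x,2].astype(float);ys=np.where(l[:,x]==b)[0];y0=ys[0]-3;y1=ys[-1]+4
        v=i[y0:y1,x,2].astype(float)
        # subpixel bottom: crossing 70
        t=[q for q in range(len(v)-1) if v[q]>=85>v[q+1]][-1];bot_=y0+t+(v[t]-85)/(v[t]-v[t+1])
        t=[q for q in range(len(v)-1) if v[q]<85<=v[q+1]][0];top_=y0+t+(85-v[t])/(v[t+1]-v[t])
        out.append((x,top_,bot_))
    o=np.array(out);px=o.mean(0)
    lo=plane("wrist",(px[0],px[2]),.0155,s);up=plane("wrist",(px[0],px[1]),.0255,s)
    print(k,px.round(2),"lower edge",lo.round(4),"h",(lo@d).round(4),"top back",up.round(4),(up@d).round(4))
for k in (8,9,13):prof(k,0)
E
```

```text
8 [347.   193.68 202.09] lower edge [ 0.516  -0.0077  0.0155] h 0.5091 top back [ 0.5237 -0.0085  0.0255] 0.5168
9 [316.   159.64 169.58] lower edge [ 0.5159 -0.0071  0.0155] h 0.5089 top back [ 0.5234 -0.0084  0.0255] 0.5165
13 [315.5  137.25 146.91] lower edge [ 0.5166 -0.0073  0.0155] h 0.5097 top back [ 0.5234 -0.0084  0.0255] 0.5165
```

The base hasn't moved. The rocker's lower edge has gone in only about 0.8 mm of roughly 3.5 mm, so it needs a longer push. I'll go back with the same pose, aimed slightly higher.

>>> {"api": "carry_out", "payload": {
  "targets": [
    [0, 0, 0.1, 0, 0, 0],
    [0.02, 0, 0.25, 0, 0, 0],
    [0.08, 0, 0.36, 0, 0, 0],
    [0.13, 0.001, 0.385, 0, 0, 0],
    [0.17, 0.002, 0.394, 0, 0, 0],
    [0.185, 0.002, 0.395, 0, 0, 0],
    [0.185, 0.002, 0.395, 0, 0, 0]
  ]
}}

```text
time_s: 18.77
position: [0.4993, -0.0043, 0.0349]
tcp_rot: [[0.966, -0.169, 0.197], [-0.164, -0.986, -0.037], [0.2, 0.004, -0.98]]
force: [0.5, 0.5, 0.6]
opening: 0.007
```

```bash
python3 st.py
```

```text
[ 0.4993 -0.0043  0.0349] [[0.966, -0.169, 0.197], [-0.164, -0.986, -0.037], [0.2, 0.004, -0.98]] [-13.7  40.6 116.6   3.   11.3  83.2] 18.775 [0.5 0.5 0.6]
edge [ 0.5122 -0.0066  0.0182]
0.012 tool [-0.0222 -0.0005 -0.0011]
0.004 tool [ 0.017  -0.0002  0.0069]
0 tool [0.0366 0.     0.0109]
-0.003 tool [0.0513 0.0002 0.0139]
```

>>> {"api": "carry_out", "payload": {
  "targets": [
    [0.008, 0, 0.001, 0, 0, 0],
    [0.015, 0, 0.002, 0, 0, 0],
    [0.022, 0, 0.003, 0, 0, 0],
    [0.028, 0, 0.004, 0, 0, 0],
    [0.028, 0, 0.004, 0, 0, 0]
  ]
}}

```text
time_s: 19.4
position: [0.5025, -0.0046, 0.0345]
tcp_rot: [[0.967, -0.168, 0.191], [-0.164, -0.986, -0.036], [0.195, 0.003, -0.981]]
force: [-5.3, 0.2, -2.3]
opening: 0.003
```

```bash
python3 st.py; python3 - <<'E'
from h import *
s=bot.read_state();print(s["moment"])
t=bot.capture("wrist")
cv2.imwrite("pics/w14.png",t[60:260,200:440].repeat(3,0).repeat(3,1))
blobs(t,(280,100,350,260));blobs(bot.capture("side"),(240,150,340,280))
E
```

```text
[ 0.5025 -0.0046  0.0345] [[0.967, -0.168, 0.191], [-0.164, -0.986, -0.036], [0.195, 0.003, -0.981]] [-13.6  40.7 116.    2.7  12.2  83.4] 19.4 [-5.3  0.2 -2.3]
edge [ 0.5153 -0.0068  0.0177]
0.012 tool [-0.0371  0.001  -0.0064]
0.004 tool [0.0021 0.0014 0.0014]
0 tool [0.0218 0.0016 0.0053]
-0.003 tool [0.0365 0.0017 0.0082]
[0.34371548 1.06862944 0.07891907]
red [301, 221, 29, 11, 195] [312.2, 225.0]
red [316, 163, 2, 3, 4] [316.2, 164.0]
yellow [328, 241, 2, 3, 5] [328.4, 242.2]
yellow [265, 257, 19, 6, 54] [273.6, 259.6]
```

View pics/w14.png

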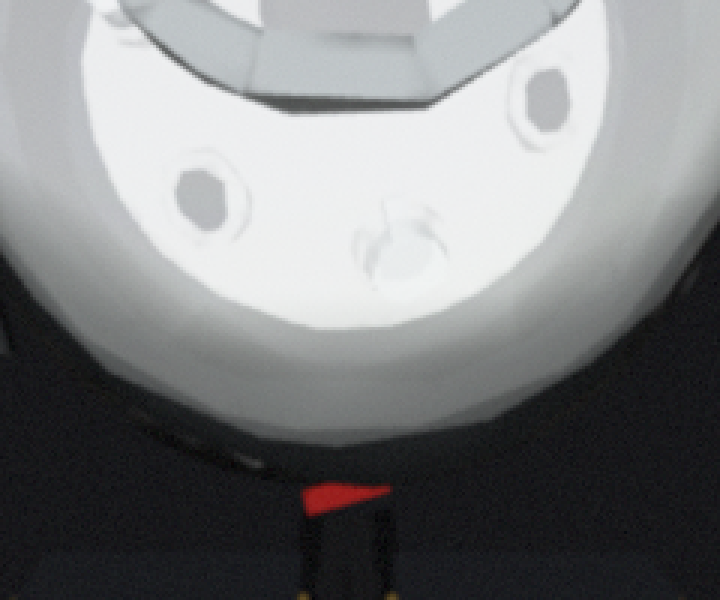

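It's moving in, with the base still steady (yellow strip unchanged at 273.6). Continuing.

>>> {"api": "carry_out", "payload": {
  "targets": [
    [0.015, 0, 0.001, 0, 0, 0],
    [0.022, 0, 0.001, 0, 0, 0],
    [0.03, 0, 0.002, 0, 0, 0],
    [0.03, 0, 0.002, 0, 0, 0]
  ]
}}

```text
time_s: 20.0
position: [0.5044, -0.0045, 0.0339]
tcp_rot: [[0.969, -0.168, 0.183], [-0.164, -0.986, -0.034], [0.186, 0.003, -0.983]]
force: [-7.3, 1.0, -3.1]
opening: 0.005
```

```bash
python3 st.py; python3 - <<'E'
from h import *
t=bot.capture("wrist")
cv2.imwrite("pics/w15.png",t[60:260,200:440].repeat(3,0).repeat(3,1))
blobs(t,(280,100,350,260));blobs(bot.capture("side"),(240,150,340,280))
E
```

```text
[ 0.5044 -0.0045  0.0339] [[0.969, -0.168, 0.183], [-0.164, -0.986, -0.034], [0.186, 0.003, -0.983]] [-13.6  40.7 115.3   2.5  13.2  83.7] 20.0 [-7.3  1.  -3.1]
edge [ 0.5171 -0.0067  0.017 ]
0.012 tool [-0.0448  0.003  -0.0112]
0.004 tool [-0.0055  0.0034 -0.0037]
0 tool [ 0.0141  0.0036 -0.    ]
-0.003 tool [0.0289 0.0038 0.0028]
red [301, 222, 29, 11, 177] [311.7, 226.3]
yellow [317, 251, 4, 4, 7] [319.0, 252.4]
yellow [264, 257, 19, 6, 56] [272.9, 259.4]
```

View pics/w15.png

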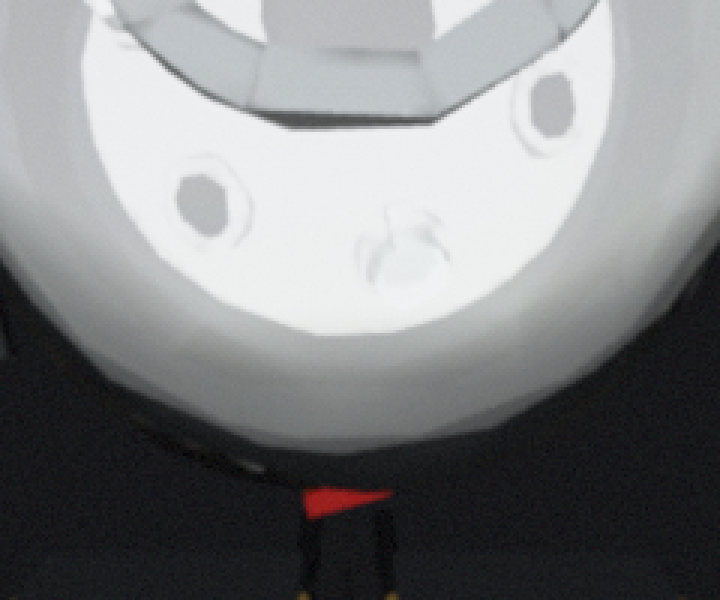

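The yellow strip shifted 0.7 px, so the base may be starting to creep. Backing off now to check.

>>> {"api": "carry_out", "payload": {
  "targets": [
    [-0.015, 0, 0, 0, 0, 0],
    [-0.06, 0, -0.01, 0, 0, 0],
    [-0.12, 0, -0.05, 0, 0, 0],
    [-0.2, 0, -0.2, 0, 0, 0],
    [-0.21, 0, -0.4, 0, 0, 0],
    [-0.21, 0, -0.4, 0, 0, 0]
  ]
}}

```text
time_s: 20.85
position: [0.4494, 0.0051, 0.1073]
tcp_rot: [[0.968, -0.168, 0.188], [-0.164, -0.986, -0.035], [0.191, 0.003, -0.982]]
force: [-0.8, -0.1, 0.6]
opening: 0.006
```

```bash
python3 st.py; cat > prof.py <<'E'
from h import *
import pickle
d=np.array([.984,-.178,0])
def prof(k):
    s=pickle.load(open(f"w{k}.pkl","rb"));i=cv2.imread(f"pics/w{k}.png");
    m=masks(i)["red"].astype(np.uint8);n,l,st,c=cv2.connectedComponentsWithStats(m)
    b=[q for q in range(1,n) if 270<c[q][0]<360 and 120<c[q][1]<235][0];x0=int(st[b,0]);w=int(st[b,2])
    out=[]
    for x in range(x0+4,x0+w-4):
        ys=np.where(l[:,x]==b)[0];y0=ys[0]-3;y1=ys[-1]+4
        v=i[y0:y1,x,2].astype(float)
        t=[q for q in range(len(v)-1) if v[q]>=85>v[q+1]][-1];bot_=y0+t+(v[t]-85)/(v[t]-v[t+1])
        t=[q for q in range(len(v)-1) if v[q]<85<=v[q+1]][0];top_=y0+t+(85-v[t])/(v[t+1]-v[t])
        out.append((x,top_,bot_))
    o=np.array(out);px=o.mean(0)
    lo=plane("wrist",(px[0],px[2]),.0155,s);up=plane("wrist",(px[0],px[1]),.0255,s)
    print(k,px.round(2),"lower edge",lo.round(4),"h",(lo@d).round(4),"top back",up.round(4),(up@d).round(4))
E
python3 - <<'E'
from prof import *
s=bot.read_state();pickle.dump(s,open("w16.pkl","wb"))
t=bot.capture("wrist");j=bot.capture("side");o=cv2.imread("pics/w13.png")
cv2.imwrite("pics/w16.png",t);cv2.imwrite("pics/side16.png",j)
a=cv2.resize(t[110:170,280:350],(400,340),interpolation=2);b=cv2.resize(o[110:170,280:350],(400,340),interpolation=2)
cv2.imwrite("pics/z16.png",np.hstack([b,a]))
for k in (9,13,16):prof(k)
blobs(t,(240,100,400,250));blobs(j,(240,150,340,280))
E
```

```text
[0.4494 0.0051 0.1073] [[0.968, -0.168, 0.188], [-0.164, -0.986, -0.035], [0.191, 0.003, -0.982]] [-14.1  29.5 121.5   2.2  18.1  83.5] 20.85 [-0.8 -0.1  0.6]
edge [0.4622 0.0029 0.0904]
0.012 tool [0.1586 0.003  0.4025]
0.004 tool [0.1979 0.0035 0.4102]
0 tool [0.2175 0.0037 0.414 ]
-0.003 tool [0.2322 0.0038 0.4168]
9 [316.   159.64 169.58] lower edge [ 0.5159 -0.0071  0.0155] h 0.5089 top back [ 0.5234 -0.0084  0.0255] 0.5165
13 [315.5  137.25 146.91] lower edge [ 0.5166 -0.0073  0.0155] h 0.5097 top back [ 0.5234 -0.0084  0.0255] 0.5165
16 [315.5  137.83 143.84] lower edge [ 0.5196 -0.0075  0.0155] h 0.5126 top back [ 0.5235 -0.0081  0.0255] 0.5165
red [305, 138, 22, 9, 135] [313.9, 141.1]
red [316, 163, 2, 6, 11] [316.5, 165.7]
green [315, 172, 2, 4, 8] [315.5, 173.5]
yellow [314, 231, 4, 2, 4] [315.5, 231.2]
yellow [338, 244, 4, 4, 5] [339.8, 245.2]
yellow [264, 257, 19, 6, 55] [272.9, 259.4]
```

View pics/z16.png

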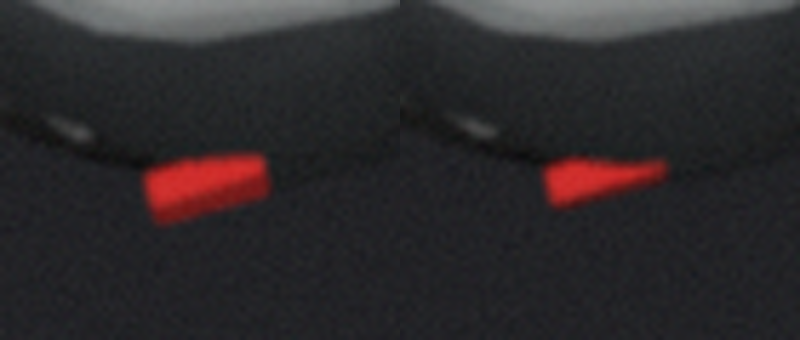

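The rocker's lower edge is now in about 3.7 mm, which matches a full swing. The top-back edge and base are unmoved (h 0.5165 both before and after). I'll do one more held press to make sure it is on its stop.

>>> {"api": "carry_out", "payload": {
  "targets": [
    [0, 0, 0.1, 0, 0, 0],
    [0.02, 0, 0.25, 0, 0, 0],
    [0.08, 0, 0.36, 0, 0, 0],
    [0.13, 0.001, 0.39, 0, 0, 0],
    [0.18, 0.002, 0.405, 0, 0, 0],
    [0.195, 0.003, 0.41, 0, 0, 0],
    [0.195, 0.003, 0.41, 0, 0, 0]
  ]
}}

```text
time_s: 21.82
position: [0.5025, -0.0049, 0.0328]
tcp_rot: [[0.968, -0.168, 0.186], [-0.164, -0.986, -0.035], [0.189, 0.003, -0.982]]
force: [-0.2, -0.9, -0.4]
opening: 0.006
```

>>> {"api": "carry_out", "payload": {
  "targets": [
    [0.01, 0, 0.002, 0, 0, 0],
    [0.018, 0, 0.003, 0, 0, 0],
    [0.026, 0, 0.004, 0, 0, 0],
    [0.026, 0, 0.004, 0, 0, 0],
    [0.026, 0, 0.004, 0, 0, 0],
    [0.026, 0, 0.004, 0, 0, 0]
  ]
}}

```text
time_s: 22.58
position: [0.5044, -0.0049, 0.0326]
tcp_rot: [[0.969, -0.167, 0.18], [-0.164, -0.986, -0.033], [0.182, 0.002, -0.983]]
force: [-5.8, 0.8, 2.6]
opening: 0.008
```

```bash
python3 st.py
```

```text
[ 0.5044 -0.0049  0.0326] [[0.969, -0.167, 0.18], [-0.164, -0.986, -0.033], [0.182, 0.002, -0.983]] [-13.6  40.9 115.2   2.5  13.4  83.6] 22.575 [-5.8  0.8  2.6]
edge [ 0.517  -0.0071  0.0156]
0.012 tool [-0.0434  0.0011 -0.0176]
0.004 tool [-0.0041  0.0016 -0.0103]
0 tool [ 0.0156  0.0018 -0.0066]
-0.003 tool [ 0.0303  0.0019 -0.0039]
```

>>> {"api": "carry_out", "payload": {
  "targets": [
    [0.02, 0, 0.002, 0, 0, 0],
    [0.034, 0, 0.002, 0, 0, 0],
    [0.034, 0, 0.002, 0, 0, 0],
    [0.034, 0, 0.002, 0, 0, 0]
  ]
}}

```text
time_s: 23.08
position: [0.505, -0.0048, 0.0326]
tcp_rot: [[0.972, -0.167, 0.167], [-0.164, -0.986, -0.03], [0.17, 0.002, -0.985]]
force: [-10.6, -1.0, 6.1]
opening: 0.003
```

```bash
python3 st.py;python3 - <<'E'
from h import *
blobs(bot.capture("side"),(240,250,340,280))
E
```

```text
[ 0.505  -0.0048  0.0326] [[0.972, -0.167, 0.167], [-0.164, -0.986, -0.03], [0.17, 0.002, -0.985]] [-13.6  40.9 114.6   2.3  14.7  83.9] 23.075 [-10.6  -1.    6.1]
edge [ 0.5174 -0.0069  0.0155]
0.012 tool [-0.0453  0.0022 -0.0179]
0.004 tool [-0.0058  0.0027 -0.0111]
0 tool [ 0.0139  0.0029 -0.0077]
-0.003 tool [ 0.0286  0.0031 -0.0052]
yellow [264, 257, 19, 6, 55] [273.0, 259.4]
```

It's a firm stop: 10.6 N for only 0.4 mm more, with the base steady. Backing off and up to check.

>>> {"api": "carry_out", "payload": {
  "targets": [
    [-0.015, 0, 0, 0, 0, 0],
    [-0.06, 0, -0.01, 0, 0, 0],
    [-0.12, 0, -0.05, 0, 0, 0],
    [-0.2, 0, -0.2, 0, 0, 0],
    [-0.22, 0, -0.4, 0, 0, 0],
    [-0.22, 0, -0.4, 0, 0, 0]
  ]
}}

```text
time_s: 23.88
position: [0.4488, 0.005, 0.1063]
tcp_rot: [[0.971, -0.166, 0.172], [-0.163, -0.986, -0.031], [0.175, 0.002, -0.985]]
force: [0.6, 0.1, 0.2]
opening: 0.002
```

```bash
python3 st.py; python3 - <<'E'
from prof import *
s=bot.read_state();pickle.dump(s,open("w17.pkl","wb"))
t=bot.capture("wrist");cv2.imwrite("pics/w17.png",t)
for k in (9,13,16,17):prof(k)
E
```

```text
[0.4488 0.005  0.1063] [[0.971, -0.166, 0.172], [-0.163, -0.986, -0.031], [0.175, 0.002, -0.985]] [-14.1  29.6 120.9   2.   19.5  83.6] 23.875 [0.6 0.1 0.2]
edge [0.4613 0.0028 0.0892]
0.012 tool [0.1705 0.0029 0.3944]
0.004 tool [0.2099 0.0034 0.4014]
0 tool [0.2296 0.0036 0.4049]
-0.003 tool [0.2443 0.0038 0.4075]
9 [316.   159.64 169.58] lower edge [ 0.5159 -0.0071  0.0155] h 0.5089 top back [ 0.5234 -0.0083  0.0255] 0.5165
13 [315.5  137.25 146.91] lower edge [ 0.5166 -0.0073  0.0155] h 0.5097 top back [ 0.5234 -0.0084  0.0255] 0.5165
16 [315.5  137.83 143.84] lower edge [ 0.5196 -0.0075  0.0155] h 0.5126 top back [ 0.5235 -0.0081  0.0255] 0.5165
17 [315.5  135.18 141.13] lower edge [ 0.5196 -0.0075  0.0155] h 0.5126 top back [ 0.5234 -0.0081  0.0255] 0.5165
```

View pics/w17.png

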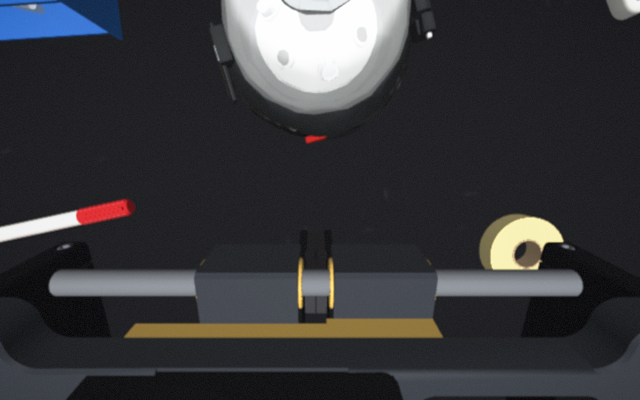

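The rocker is the same after the third press, so it is fully over, and the base is unmoved. Now to the green key: lift, level and turn.

>>> {"api": "carry_out", "payload": {
  "targets": [
    [0.02, 0, -0.15, 0, -0.05, 0],
    [0.05, 0, -0.3, 0, -0.11, 0],
    [0.07, 0, -0.4, 0, -0.11, -0.05],
    [0.07, 0, -0.4, 0, -0.11, -0.05]
  ]
}}

```text
time_s: 24.42
position: [0.4503, 0.0048, 0.1867]
tcp_rot: [[0.996, -0.09, 0.003], [-0.09, -0.996, -0.01], [0.004, 0.009, -1.0]]
force: [0.3, 0.1, -0.7]
opening: 0.003
```

>>> {"api": "carry_out", "payload": {
  "targets": [
    [0.1, 0.2, -0.05, 0, 0, -0.1],
    [0.2, 0.4, -0.05, 0, 0, -0.2],
    [0.35, 0.6, -0.05, 0, 0, -0.31],
    [0.5, 0.8, -0.05, 0, 0, -0.42],
    [0.6, 0.98, -0.05, 0, 0, -0.53],
    [0.6, 0.98, -0.05, 0, 0, -0.64],
    [0.6, 0.98, -0.05, 0, 0, -0.75],
    [0.6, 0.98, -0.05, 0, 0, -0.86],
    [0.6, 0.98, -0.05, 0, 0, -0.97],
    [0.6, 0.98, -0.05, 0, 0, -1],
    [0.6, 0.98, -0.05, 0, 0, -1]
  ]
}}

```text
time_s: 25.8
position: [0.5513, -0.2006, 0.1966]
tcp_rot: [[0.092, 0.996, 0.0], [0.996, -0.092, -0.007], [-0.007, 0.001, -1.0]]
force: [-0.2, 0.4, 1.1]
opening: 0.008
```

>>> {"api": "carry_out", "payload": {
  "targets": [
    [-0.2, 0.12, 0.1, 0, 0, -0.1],
    [-0.387, 0.247, 0.2, 0, 0, -0.2],
    [-0.387, 0.247, 0.3, 0, 0, -0.247],
    [-0.387, 0.247, 0.3, 0, 0, -0.247],
    [-0.387, 0.247, 0.3, 0, 0, -0.247]
  ]
}}

```text
time_s: 26.42
position: [0.5931, -0.2821, 0.137]
tcp_rot: [[-0.291, 0.957, -0.0], [0.957, 0.291, -0.007], [-0.006, -0.002, -1.0]]
force: [-0.1, 0.2, 0.3]
opening: 0.007
```

```bash
python3 - <<'E'
from h import *
s=bot.read_state();i=bot.capture("wrist");j=bot.capture("side");t=bot.capture("top");cv2.imwrite("pics/w18.png",i);cv2.imwrite("pics/side18.png",j);cv2.imwrite("pics/top18.png",t)
cv2.imwrite("pics/z18.png",np.hstack([cv2.resize(j[150:280,240:340],None,fx=4,fy=4,interpolation=2),cv2.resize(t[130:260,240:340],None,fx=4,fy=4,interpolation=2)]))
R=np.array(s["tcp_rot"]);print(s["position"],R.round(3).tolist())
blobs(i,(250,100,400,250));blobs(j,(240,150,340,280))
for n,k in masks(i).items():
    if n=="yellow":continue
    k=k.astype(np.uint8);k[250:]=0;nn,l,st,c=cv2.connectedComponentsWithStats(k);b=[q for q in range(1,nn) if 250<c[q][0]<400 and c[q][1]>100 and st[q,4]>60]
    for q in b:
        p=plane("wrist",c[q],.0185,s);print(n,p.round(4),"tip above key by 6mm:",(R.T@(p+[0,0,.019+.006]-s["position"])/.2).round(4))
E
```

```text
[ 0.5931283  -0.28207612  0.13696591] [[-0.291, 0.957, -0.0], [0.957, 0.291, -0.007], [-0.006, -0.002, -1.0]]
red [313, 221, 11, 21, 131] [317.2, 228.1]
green [311, 187, 11, 23, 226] [316.3, 197.9]
red [316, 163, 2, 6, 11] [316.5, 165.7]
red [304, 247, 4, 6, 15] [305.1, 249.3]
green [315, 172, 2, 4, 8] [315.5, 173.5]
yellow [264, 257, 19, 6, 55] [273.0, 259.4]
red [ 0.6029 -0.3111  0.0185] tip above key by 6mm: [-0.1499  0.0059  0.4683]
green [ 0.5932 -0.2819  0.0185] tip above key by 6mm: [0.0036 0.0015 0.4673]
```

View pics/w18.png

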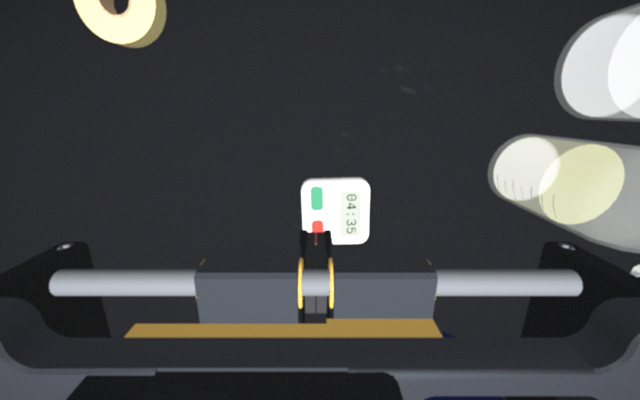

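View pics/z18.png

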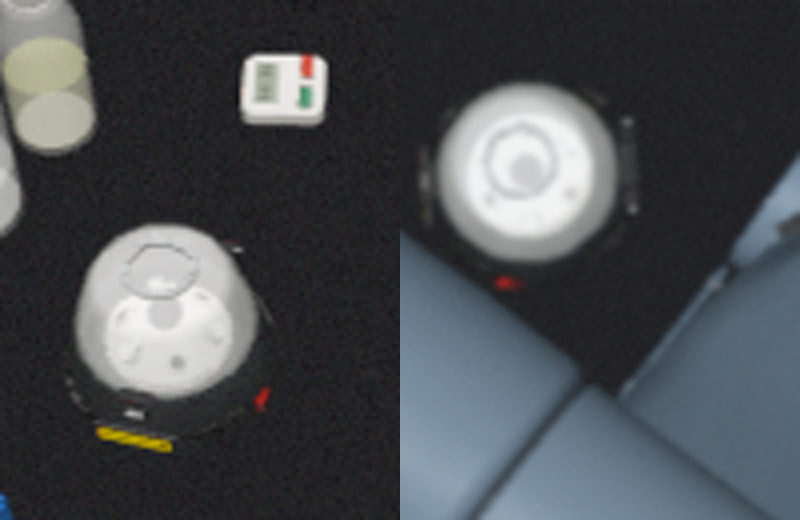

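The green key is at (0.593,-0.282), directly under the tip. The dome is shut and the rocker is in (a smaller red patch in both views). Pressing green.

>>> {"api": "carry_out", "payload": {
  "targets": [
    [0.003, 0.001, 0.2, 0, 0, 0],
    [0.003, 0.001, 0.4, 0, 0, 0],
    [0.003, 0.001, 0.47, 0, 0, 0],
    [0.003, 0.001, 0.487, 0, 0, 0],
    [0.003, 0.001, 0.487, 0, 0, 0]
  ]
}}

```text
time_s: 27.2
position: [0.5949, -0.283, 0.0422]
tcp_rot: [[-0.292, 0.956, 0.004], [0.956, 0.292, -0.01], [-0.01, 0.001, -1.0]]
force: [0.1, -0.4, 1.2]
opening: 0.004
```

>>> {"api": "carry_out", "payload": {
  "targets": [
    [0, 0, 0.007, 0, 0, 0],
    [0, 0, 0.013, 0, 0, 0],
    [0, 0, 0.013, 0, 0, 0]
  ]
}}

```text
time_s: 27.58
position: [0.595, -0.2832, 0.0401]
tcp_rot: [[-0.292, 0.956, 0.004], [0.956, 0.292, -0.01], [-0.011, 0.001, -1.0]]
force: [-0.6, 0.3, -0.9]
opening: 0.004
```

>>> {"api": "carry_out", "payload": {
  "targets": [
    [-0.003, -0.008, 0.006, 0, 0, 0],
    [-0.003, -0.008, 0.012, 0, 0, 0],
    [-0.003, -0.008, 0.015, 0, 0, 0],
    [-0.003, -0.008, 0.015, 0, 0, 0]
  ]
}}

```text
time_s: 28.08
position: [0.5935, -0.2844, 0.0373]
tcp_rot: [[-0.292, 0.956, 0.004], [0.956, 0.292, -0.01], [-0.011, 0.001, -1.0]]
force: [-0.9, -0.6, 2.8]
opening: 0.011
```

>>> {"api": "carry_out", "payload": {
  "targets": [
    [0, 0, 0.004, 0, 0, 0],
    [0, 0, 0.008, 0, 0, 0],
    [0, 0, 0.008, 0, 0, 0]
  ]
}}

```text
time_s: 28.45
position: [0.5935, -0.2844, 0.0367]
tcp_rot: [[-0.292, 0.956, 0.004], [0.956, 0.292, -0.01], [-0.011, 0.001, -1.0]]
force: [-3.0, 1.0, 8.9]
opening: 0.006
```

>>> {"api": "carry_out", "payload": {
  "targets": [
    [0, 0, 0.006, 0, 0, 0],
    [0, 0, 0.006, 0, 0, 0]
  ]
}}

```text
time_s: 28.7
position: [0.5935, -0.2844, 0.0367]
tcp_rot: [[-0.292, 0.956, 0.004], [0.956, 0.292, -0.011], [-0.011, 0.001, -1.0]]
force: [-2.3, 1.6, 10.0]
opening: 0.001
```

>>> {"api": "carry_out", "payload": {
  "targets": [
    [0, 0, -0.05, 0, 0, 0],
    [0, 0, -0.25, 0, 0, 0],
    [0, 0, -0.5, 0, 0, 0],
    [0, 0, -0.75, 0, 0, 0],
    [0, 0, -0.75, 0, 0, 0]
  ]
}}

```text
time_s: 29.32
position: [0.5959, -0.2844, 0.192]
tcp_rot: [[-0.292, 0.956, 0.013], [0.956, 0.292, -0.017], [-0.02, 0.008, -1.0]]
force: [0.0, 0.2, -1.4]
opening: 0.004
```

```bash
python3 - <<'E'
from h import *
s=bot.read_state();i=bot.capture("wrist");j=bot.capture("side");cv2.imwrite("pics/w19.png",i)
print(s["position"],s["force"],s["time_s"])
cv2.imwrite("pics/z19.png",np.hstack([cv2.resize(j[100:280,240:400],None,fx=2.5,fy=2.5,interpolation=2),cv2.resize(i[60:220,240:400],(400,450))]))
blobs(i,(250,80,400,250));blobs(j,(240,150,340,280))
for n,uv in (("tab",None),):pass
E
```

```text
[ 0.59586687 -0.28441346  0.19200967] [ 0.03640621  0.19081679 -1.36288445] 29.325
red [310, 199, 9, 18, 146] [313.8, 207.6]
green [309, 170, 9, 19, 164] [313.0, 178.9]
red [316, 163, 2, 6, 11] [316.5, 165.7]
red [303, 247, 5, 6, 16] [305.0, 249.4]
green [315, 172, 2, 5, 9] [315.6, 173.8]
yellow [264, 257, 19, 6, 55] [273.0, 259.4]
```

View pics/z19.png

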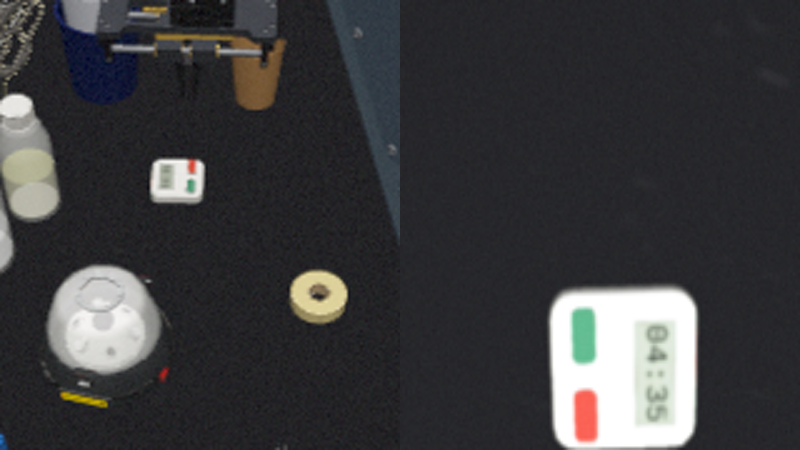

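A last check of the tab height, from two existing wrist views of the shut dome.

```bash
python3 - <<'E'
import cv2,numpy as np
a=cv2.imread("pics/w8.png")[105:180,260:320];b=cv2.imread("pics/w9.png")[50:140,215:265]
f=lambda x:cv2.convertScaleAbs(cv2.resize(x,(390,int(390*x.shape[0]/x.shape[1])),interpolation=2)[:480],alpha=2.5)
a,b=f(a),f(b);h=min(len(a),len(b));cv2.imwrite("pics/z20.png",np.hstack([cv2.copyMakeBorder(a,0,max(0,len(b)-len(a)),0,0,0),cv2.copyMakeBorder(b,0,max(0,len(a)-len(b)),0,0,0)]))
E
```

```text
(no output)
```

View pics/z20.png

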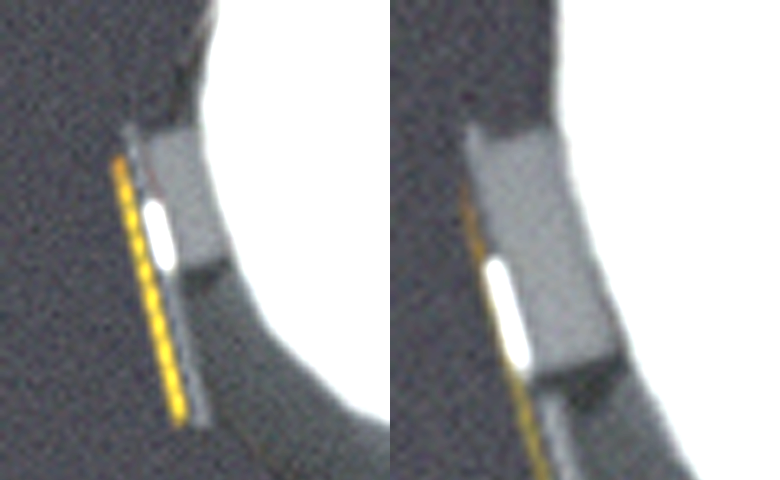

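```bash
python3 - <<'E'
from h import *
import pickle
s8,s9=[pickle.load(open(f"w{k}.pkl","rb")) for k in(8,9)]
print(tri([ray("wrist",(288.9,135.8),s8),ray("wrist",(234.8,81.8),s9)]))
p=plane("wrist",(288.9,135.8),.062,s8);q=plane("wrist",(234.8,81.8),.062,s9);print(p,q)
E
```

```text
(array([0.58748811, 0.04395696, 0.06024464]), [np.float64(0.00043601106808744197), np.float64(0.00043601106808761425)])
[0.58625148 0.0438243  0.062     ] [0.58717224 0.04358296 0.062     ]
```

The tab measures 60 mm high against the 62 mm expected, so the lid is shut. The gripper is clear of everything and nothing else has moved, so I'm handing in.

```bash
python3 -c "
from rig import bot
print(bot.hand_in())"
```

```text
the job is handed in; nothing more can be done
None
```

The spin was started in the order asked and the job is handed in at about 29 s. `hand_in` reports no verdict, so success rests on these checks:

1. **Red key:** it bottomed out at about 8 N, against 6 N for full travel. It was not touched again.
2. **Dome:** I pushed it over and pressed it down to a firm 15 N stop. The tip was then 113 mm up, against 114 mm for a shut dome. Two wrist views put the tab at 60 mm, against 62 mm expected.
3. **Rocker:** the first push moved it only part of the way. Further pushes took its lower edge in about 3.7 mm to a hard stop, where 10.6 N moved it only 0.4 mm more. It looked the same after one more press.
4. **Green key:** I pressed it last, and it bottomed out at about 10 N.

**Final state:** the timer and the tape show no visible movement. I did not measure the cup or the marker again. The gripper ended about 15 cm above the timer, touching nothing.

**Checks that disagreed or could not help:**
- The timer's display read 04:35 throughout, so it could not confirm either key press.
- The yellow strip on the centrifuge sat about 0.6 px away from its first position in the side view. The wrist camera put the top of the rocker within 0.1 mm of where it started, so I judged that the base had not moved.

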